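# Load the grinding jar of a bench mill and close it up

### The arm

A 6-joint arm with a two-finger parallel gripper is mounted at the origin on the work surface. World frame = base frame: x ahead of the robot, y to its left, z up, the work surface at z = 0. Lengths are in m, angles in rad, forces in N, time in s.
With the tool pointing down it reaches from about 0.3 to 0.875 m from the base axis. Payload 6.4 kg.
Tool frame: the origin (TCP) lies on the centre line of the jaws, within the pads' length; the fingertips stand 11 mm ahead of it and the grasp point (between the pads) lies 8 mm behind it; x points along the fingers, y is the direction in which the jaws open and shut, and the axes are right-handed (so a half turn about x gives the same grasp; the last joint's range is limited). The gripper opens to 85 mm and grips with 20 to 120 N. Pads are 22 mm wide; open, the fingers measure 114 mm over their backs; the gripper's body (76 mm by 85 mm) begins 54 mm behind the grasp point. The pads swing forward as they close: fully open they stand 13 mm farther back than shut.
Start: joints at [-1.488, 0.181, 1.607, -0, 1.354, -0.206], TCP at [0.164, -0.551, 0.242] pointing down, gripper open.
Joint ranges: [-2.99, 2.99], [-0.89, 2.07], [0.3, 2.58], [-1.14, 4.28], [0, 2.63], [-3.12, 3.12]. Speed limits (rad/s): [2.57, 2.57, 3.01, 3.14, 3.14, 3.14].

### API

Orientations are given as a unit quaternion [w, x, y, z].
In Python, from bench import ctrl, camera, hand_in gives the robot as it stands. The module is installed in compiled form; this text tells all that it offers.
- The arm moves only by the tool drive_tool, never from a script. Its argument "increments" is a list of rows, each a list of 7 numbers: the shift along the tool's x, y, z in m, then the turn, a rotation vector about the tool's x, y, z in degrees, then the gripper's target within -1 to 1 (fully open at 1, half-way at 0, shut at -1). In form: [[dx, dy, dz, rx, ry, rz, claw], ...]. A call has 1 to 10 rows; each row shifts and turns the commanded pose from where the row before left it, along the tool's axes as they then stand; what a row does not reach is not made up. A row lasts 1/8 s, in which the tool goes at most 62.5 mm and 10.7 degrees, less where a joint would pass 70% of its speed; a pose out of reach is approached as far as the arm can. A call is refused whole if a number of a shift passes 0.0625 or a number of a turn 10.7, either way. A call with a gripper value outside its range is refused whole. The fingers move at their own pace and stop on an object; the grip force is fixed at half the most. Time passes only in rows, so rows that do not move let the fingers close. It gives the time, the measured TCP pose, the force and the opening at its end, in the units of the state.
- ctrl.get_obs(): the state, without advancing time (a new reading comes with each control period).
- camera(name): name is "side" or "top"; returns a dict with "img" (480x640x3 uint8, red, green, blue), "depth" (480x640 float32, m along the optical axis (not along the pixel's ray), 0 where there is no reading), "fx", "fy", "cx", "cy" (pixels), "world_from_camera" (4x4, takes a point from camera to world coordinates). Camera axes: x right, y down, z forward; pixel columns grow to the right and rows downward; lengths in m; the calibration is good to about 2 mm. A picture is of the moment at which its call begins.
- hand_in(): hands the job in, once; it reports no verdict.
The state is a dict: "time_s": time; "q": joint angles; "dq": joint speeds; "joint_efforts": joint torques, N m; "eef_pos": TCP position; "eef_rot": TCP orientation; "wrist_force": force on the tool from outside, world axes, zero at the start; "torque": the same for the moment, N m; "opening": opening from 0.0 (shut) to 1.0 (fully open).
Only numpy, scipy, OpenCV 4.12 (cv2) and the standard library are available. Lean on these libraries where they do the work, as an engineer would, in place of code of your own. Each camera call takes 0.05 s, during which the arm holds its last target.

### The job

Pull the mill's drawer out and swing the clamp arm up off the empty jar, then take the scoop from its white tray and with it move all the terracotta grinding balls from the blue trough into the jar (there may be four to seven; never touch them with the fingers). Once all are in, set the lid squarely down in the jar's mouth, then swing the clamp arm fully down over the lid's knob, then push the drawer fully home. The scoop must be back lying flat in its white tray at the end; leave the other things on the bench where they are.

Things in the scene. Friction and masses are not known exactly. Their poses are not given: they have to be found in the camera images.
- scoop: Steel scoop, origin centre of underside, +x to its lip (x=45 mm), 86 mm wide, floor 2.5 mm. Back wall x=-41, 42 high; flaring side walls 39 high to x=9, 21 high to x=38; open at the lip. Upright green grip block centred x=-40, y=0, 32 (x) by 20 (y) mm, z 42 to 122 mm: take it from above across the 20 mm. About 0.16 kg. Starts in the tray, lip roughly away from the robot.
- tray: White shallow tray, fixed, 210 (x) by 126 (y) by 14 mm high, walls and floor 6 mm: the scoop's resting place. Origin: centre of its underside; +x roughly away from the robot. It may change places with the blue trough.
- trough: Blue open trough, fixed, 330 (x) by 108 (y) by 60 mm high; floor and side walls 6 mm thick, 96 mm wide inside. Level floor at z = 6 mm from x = -115 to +115 mm; both ends rise from there as 50 degree ramps. The balls start in the half at +x (away from the robot). Origin: centre of underside; +x along it, roughly away from the robot. May change places with the tray.
- drawer (a joint): Loading drawer of the white and blue bench mill at the left: 0 = fully home, 0.17 m = fully out; slides straight into the mill's front opening (roughly towards +y), 3 to 5 N move it. Left ajar by 40 to 80 mm at the start. The mill's housing is 225 mm high; its front face is 85 mm beyond the jar's axis when the drawer is fully out.
- drawer_handle (a point): Middle of the drawer's pull bar: horizontal steel bar, 100 mm long, 12 mm thick, 14 mm high, standing 51 mm clear of the drawer's blue front panel, 142 mm before the jar's axis, 75 mm above the table. Axes: +x points into the mill (the way the drawer closes), y along the bar, z up.
- jar_in (a point): Centre of the inner floor of the steel grinding jar that is built into the drawer, 25 mm above the table. Inner diameter 110 mm, outer 124 mm, 68 mm deep inside. Axes as drawer_handle. The front panel, 80 to 85 mm before the jar's axis, is 89 mm high.
- jar_rim (a point): Centre of the jar's mouth, level with its rim, 93 mm above the table. Axes as drawer_handle.
- clamp (a joint): Hold-down clamp arm of the jar, hinged on a post beside the jar on the drawer: 0 = down, level across the jar and just over the lid's knob; 1.57 = upright; up to 1.9 = leaning back. Down at the start; stays where left (stiff hinge). Arm 175 mm long from the hinge, 16 mm wide, 12 mm thick, yellow; red end piece 18 mm wide, 50 mm long, 20 mm thick.
- clamp_grip (a point): Point on the clamp arm in its red end piece, 152 mm from the hinge. Its x axis is the hinge axis (pinch the arm across it), its y axis points along the arm away from the hinge.
- clamp_hinge (a point): Point on the clamp's hinge axis, 138 mm above the table, 78 mm beside the jar's axis (at -y of the jar, on the side away from the robot). Axes as drawer_handle; with the clamp at angle q the arm points along cos(q) y + sin(q) z.
- lid: Round aluminium jar lid lying on the table, 124 mm across: 6 mm high black plug underneath (104 mm across, tapering to 92 mm at the bottom), 8 mm disc, black knob 26 mm in diameter, 28 mm high. Origin: centre of the plug's underside, z up; knob from z = 14 to 42 mm. Seated, the plug is in the mouth and the origin 6 mm below the rim.
- ball0: Terracotta-coloured ceramic grinding ball, 30 mm in diameter, 40 g, origin at its centre; may be absent.
- ball1: Terracotta-coloured ceramic grinding ball, 30 mm in diameter, 40 g, origin at its centre; may be absent.
- ball2: Terracotta-coloured ceramic grinding ball, 30 mm in diameter, 40 g, origin at its centre; may be absent.
- ball3: Terracotta-coloured ceramic grinding ball, 30 mm in diameter, 40 g, origin at its centre; may be absent.
- ball4: Terracotta-coloured ceramic grinding ball, 30 mm in diameter, 40 g, origin at its centre; may be absent.
- ball5: Terracotta-coloured ceramic grinding ball, 30 mm in diameter, 40 g, origin at its centre; may be absent.
- ball6: Terracotta-coloured ceramic grinding ball, 30 mm in diameter, 40 g, origin at its centre; may be absent.
- bottle_pink: Bystander: pink reagent bottle, 60 mm across, 160 mm high; origin at the centre of its underside. Leave it alone.
- bottle_green: Bystander: green reagent bottle, 60 mm across, 160 mm high; origin at the centre of its underside. Leave it alone.
- sample_jar: Bystander: sample jar with a red cap, 60 mm across, 80 mm high; origin at the centre of its underside. Leave it alone.
- beaker: Bystander: empty glass beaker, 70 mm across, 85 mm high; origin at the centre of its underside. Leave it alone.
- vial: Bystander: small sample vial with a blue cap, 36 mm across, 70 mm high; origin at the centre of its underside. Leave it alone.
Mind the look-alikes: they are no part of the job. What is shaped like the scoop but pink is not meant. There is more than one size of the tray; the one meant has the size given above.

How it is judged:
On the way, in this order (a step that is already met when the one before it is completed fails the run):
1. every ball present is in the jar (horizontal distance between each of ball0, ball1, ball2, ball3, ball4, ball5, ball6 and jar_in below 0.046 m and z of ball0 in the frame of jar_in between 0.005 and 0.06 m and z of ball1 in the frame of jar_in between 0.005 and 0.06 m and z of ball2 in the frame of jar_in between 0.005 and 0.06 m and z of ball3 in the frame of jar_in between 0.005 and 0.06 m and z of ball4 in the frame of jar_in between 0.005 and 0.06 m and z of ball5 in the frame of jar_in between 0.005 and 0.06 m and z of ball6 in the frame of jar_in between 0.005 and 0.06 m), for 0.3 s.
2. the lid sits squarely in the jar's mouth (horizontal distance between lid and jar_rim below 0.006 m and z of lid in the frame of jar_rim between -0.01 and -0.003 m and angle between lid's own z axis and vertical below 0.06 rad), for 0.3 s.
3. the clamp arm is down over the lid (all of step 2 and value of joint clamp below 0.08 rad), for 0.2 s.
4. the drawer is fully home (all of step 3 and value of joint drawer below 0.008 m), for 0.2 s.
At the end, for the whole second after the job is handed in: All balls are in the jar; lid centred within 6 mm, level within 0.06 rad, plug in to within 3 mm; clamp within 0.08 rad of fully down; drawer within 8 mm of fully home; scoop at rest and flat (within 0.1 rad) on the floor of its tray (all of step 1 and all of step 4 and x of scoop in the frame of tray between -0.065 and 0.065 m and y of scoop in the frame of tray between -0.035 and 0.035 m and z of scoop in the frame of tray below 0.012 m and angle between scoop's own z axis and vertical below 0.1 rad and linear speed of scoop below 0.02 m/s); the robot touches nothing.
It fails at once if a bystander (bottle, jar, beaker, vial) is shifted more than 40 mm or tipped (distance of any of bottle_pink, bottle_green, sample_jar, beaker, vial from where it was at the start of the episode above 0.04 m or angle between any of bottle_pink, bottle_green, sample_jar, beaker, vial's own z axis and vertical above 0.5 rad).
It fails at once if a ball is handled with the fingers (contact force between the fingers and ball0 above 1 N or contact force between the fingers and ball1 above 1 N or contact force between the fingers and ball2 above 1 N or contact force between the fingers and ball3 above 1 N or contact force between the fingers and ball4 above 1 N or contact force between the fingers and ball5 above 1 N or contact force between the fingers and ball6 above 1 N).
Of ball0, ball1, ball2, ball3, ball4, ball5, ball6 only 4 to 7 are there at a start; the rules pass over those that are not, and their reading is None.
At some moment in a run one of lid may be knocked a few centimetres aside while the robot is not near it.
It also fails if it takes over 210 s, if anything falls off the work surface, if the arm or the gripper's body presses on something with over 40 N, if the wrist force passes 120 N, or if a joint passes its speed limit or range.

## Working session

There is one attempt and no reset: what is moved stays moved. The work goes in short steps, Python scripts to look and compute and a tool call to move; the robot and the scene stay as the last step left them, time stands still between calls to the robot, and variables do not carry over. Pictures are saved under pics/ and viewed, and the job is handed in when it is done.

Besides the shell and the picture viewer there is one more tool, called after ">>>" in YAML: its name, and indented under it one key for each argument. drive_tool: Moves the arm, as the interface text tells. Its arguments: {"type":"object","properties":{"increments":{"type":"array","items":{"type":"array","items":{"type":"number"}}}},"required":["increments"]}

```bash
mkdir -p pics; cat > h.py <<'E'
import numpy as np, cv2
from bench import ctrl, camera, hand_in
from scipy.spatial.transform import Rotation as R
def snap(name,fn):
    c=camera(name); cv2.imwrite('pics/'+fn,c['img'][:,:,::-1]); np.savez('pics/'+fn[:-4]+'.npz',**c); return c
def load(fn): return dict(np.load('pics/'+fn+'.npz'))
def cloud(c):
    d=c['depth']; v,u=np.mgrid[:480,:640]
    P=np.stack([(u-c['cx'])/c['fx']*d,(v-c['cy'])/c['fy']*d,d,np.ones_like(d)],-1)
    W=P@np.array(c['world_from_camera']).T
    W=W[...,:3]; W[d==0]=np.nan; return W
E
python3 - <<'E'
from h import *
for n in('top','side'):
    c=snap(n,n+'0.png'); print(c['fx'],c['fy'],c['cx'],c['cy']); print(np.round(c['world_from_camera'],3))
o=ctrl.get_obs(); print(o)
E
```

```text
579.0719382608554 579.0719382608554 327.11597157905754 240.7675017957777
[[ 0.008 -0.997  0.077  0.386]
 [-1.    -0.008  0.    -0.033]
 [ 0.    -0.077 -0.997  1.366]
 [ 0.     0.     0.     1.   ]]
618.4211571089728 618.4211571089728 314.50283277911706 239.62274889944615
[[-0.958 -0.232  0.169  0.188]
 [-0.287  0.74  -0.609  1.017]
 [ 0.016 -0.632 -0.775  1.411]
 [ 0.     0.     0.     1.   ]]
{'time_s': 0.1, 'q': array([-1.48827501e+00,  1.81458756e-01,  1.60789286e+00,  3.15104858e-06,
        1.35379527e+00, -2.06267297e-01]), 'dq': array([-0.00052579, -0.00081367, -0.00136442, -0.00033174,  0.00040698,
        0.00082669]), 'joint_efforts': array([ 4.59996718e-04, -4.45876050e+01, -3.52239060e+01, -2.76186111e-04,
        4.08660999e-03,  6.16515138e-06]), 'eef_pos': array([ 0.16375114, -0.55070026,  0.24148604]), 'eef_rot': array([ 0.10119911,  0.69978298,  0.10229588, -0.69971285]), 'wrist_force': array([-0.51627929, -0.19839628,  0.7003189 ]), 'torque': array([-0.02053957, -0.02766589, -0.03923392]), 'opening': 1.0010093486744958}
```

View pics/top0.png

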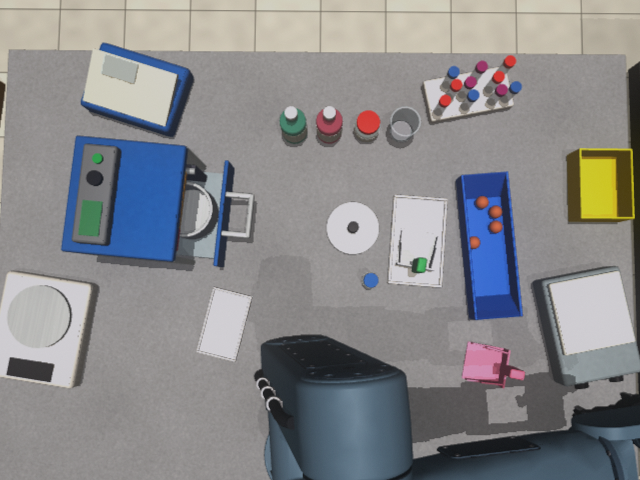

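View pics/side0.png

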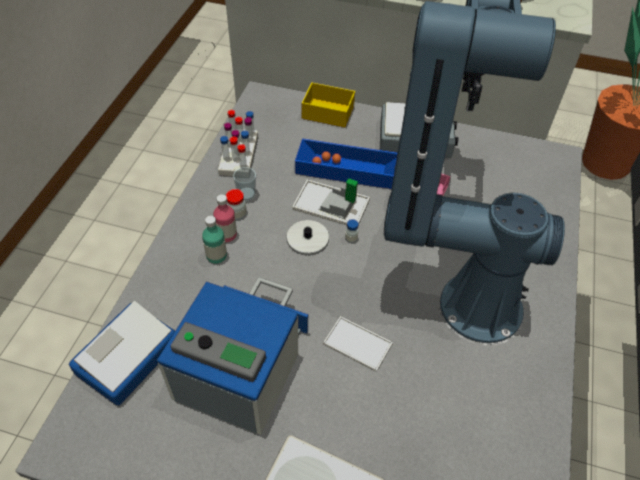

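```bash
python3 - <<'E'
from h import *
c=load('top0'); W=cloud(c); img=c['img'].astype(int); r,g,b=img[...,0],img[...,1],img[...,2]
X,Y,Z=W[...,0],W[...,1],W[...,2]
v,u=np.mgrid[:480,:640]
def box(m,u0,u1,v0,v1): return m&(u>=u0)&(u<u1)&(v>=v0)&(v<v1)
def rect(m,name):
    p=W[m]; p=p[~np.isnan(p[:,0])]
    rr=cv2.minAreaRect(p[:,:2].astype(np.float32)); print(name,len(p),'c',np.round(rr[0],4),'size',np.round(rr[1],4),'ang',round(rr[2],2),'z',np.round(np.percentile(p[:,2],[2,50,98]),3)); return p
print('table z',np.nanmedian(Z[box(Z<.05,270,320,200,260)]))
rect(box((Z>.01)&(Z<.02),380,452,190,295),'trayrim')
m=box((Z>.003)&(Z<.02)&(img.min(-1)>150),380,452,190,295); rect(m,'tray')
rect(box((Z>.004)&(Z<.02)&(img.min(-1)>150),190,256,280,365),'tray2')
rect(box((b>100)&(r<70)&(Z>.045),450,530,165,325),'trough rim')
rect(box((b>90)&(r<70)&(Z>.003),450,530,165,325),'trough')
mm=box((r>140)&(g<120)&(b<110)&(r-b>60),455,525,170,320).astype(np.uint8)
n,l,s,ce=cv2.connectedComponentsWithStats(mm)
for i in range(1,n):
    p=W[l==i]; print('ball',s[i],ce[i].round(1),np.nanmedian(p,0).round(4),np.nanmax(p[:,2]).round(4))
rect(box((g>r+40)&(g>b+40)&(Z>.05),400,440,245,280),'grip')
rect(box((Z>.10),405,435,245,280),'griptop')
rect(box((Z>.01)&(Z<.06),385,450,190,280),'scoopwalls')
rect(box((Z>.006)&(Z<.024)&(img.min(-1)>150),320,385,195,260),'lid disc')
rect(box((Z>.028),320,385,195,260),'knob')
rect(box((Z>.05)&(Z<.08)&(img.min(-1)>120),228,260,185,245),'handle')
rect(box((Z>.08)&(Z<.1)&(b>r+40),210,240,155,270),'panel')
rect(box((Z>.19)&(b>r+40),60,195,130,265),'mill top')
rect(box((Z>.083)&(Z<.11)&(img.min(-1)>140),185,222,175,245),'jar rim')
big=cv2.resize(c['img'][150:330,60:300],None,fx=3.3,fy=3.3,interpolation=cv2.INTER_CUBIC); cv2.imwrite('pics/mill0.png',big[:,:,::-1])
big=cv2.resize(c['img'][160:320,320:530],None,fx=3.7,fy=3.7,interpolation=cv2.INTER_CUBIC); cv2.imwrite('pics/tr0.png',big[:,:,::-1])
E
```

```text
table z 0.0009593747179548195
trayrim 1577 c [ 0.4864 -0.2311] size [0.1522 0.2267] ang 86.11 z [0.01  0.013 0.019]
tray 3974 c [ 0.4907 -0.2394] size [0.1688 0.245 ] ang 89.17 z [0.004 0.009 0.018]
tray2 1812 c [0.3035 0.209 ] size [0.1913 0.1417] ang 3.97 z [0.004 0.007 0.015]
trough rim 1449 c [ 0.4813 -0.4032] size [0.3286 0.1085] ang 4.94 z [0.046 0.059 0.066]
trough 5286 c [ 0.4792 -0.4034] size [0.3327 0.1085] ang 4.94 z [0.004 0.012 0.064]
ball [478 197  10  10  83] [482.5 201.3] [ 0.5836 -0.3914  0.0345] 0.0451
ball [491 206  11  11  83] [496.1 211. ] [ 0.5613 -0.4226  0.0345] 0.0456
ball [492 221  10  11  81] [496.4 226.1] [ 0.5263 -0.4228  0.0339] 0.0438
ball [471 237   9  11  77] [474.5 242. ] [ 0.4887 -0.3719  0.0343] 0.0457
grip 109 c [ 0.4322 -0.2338] size [0.0163 0.0289] ang 81.43 z [0.125 0.129 0.134]
griptop 164 c [ 0.4325 -0.2351] size [0.021  0.0314] ang 82.38 z [0.102 0.128 0.133]
scoopwalls 1670 c [ 0.4983 -0.2448] size [0.1267 0.2012] ang 85.99 z [0.01  0.013 0.049]
lid disc 2038 c [ 0.5283 -0.0852] size [0.133 0.132] ang 89.22 z [0.009 0.015 0.021]
knob 100 c [ 0.5221 -0.0915] size [0.0242 0.0237] ang 2.9 z [0.031 0.043 0.049]
handle 69 c [0.5437 0.1663] size [0.0554 0.0997] ang 85.69 z [0.075 0.079 0.08 ]
panel 426 c [0.5464 0.2046] size [0.0103 0.2359] ang 85.15 z [0.083 0.09  0.095]
mill top 9234 c [0.5617 0.3828] size [0.2304 0.2393] ang 84.98 z [0.194 0.199 0.203]
jar rim 173 c [0.5499 0.2484] size [0.0483 0.1149] ang 85.24 z [0.088 0.093 0.098]
```

View pics/mill0.png

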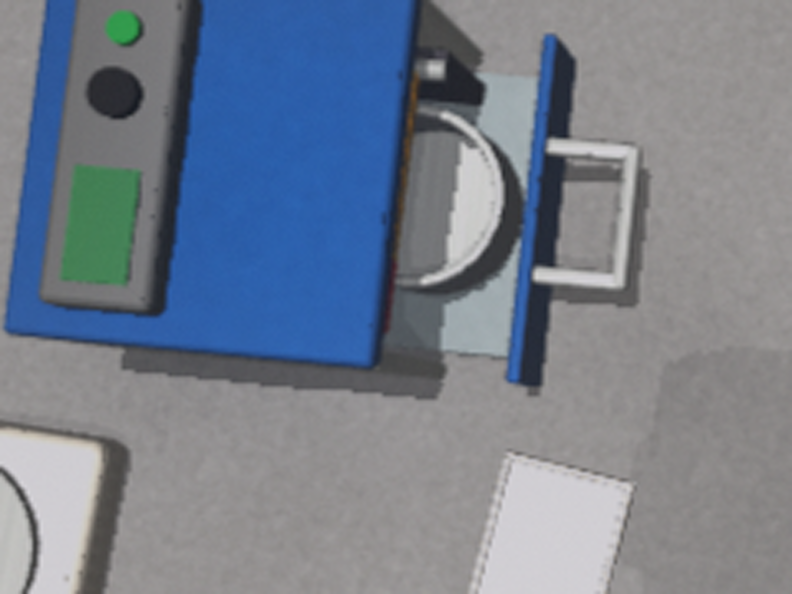

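View pics/tr0.png

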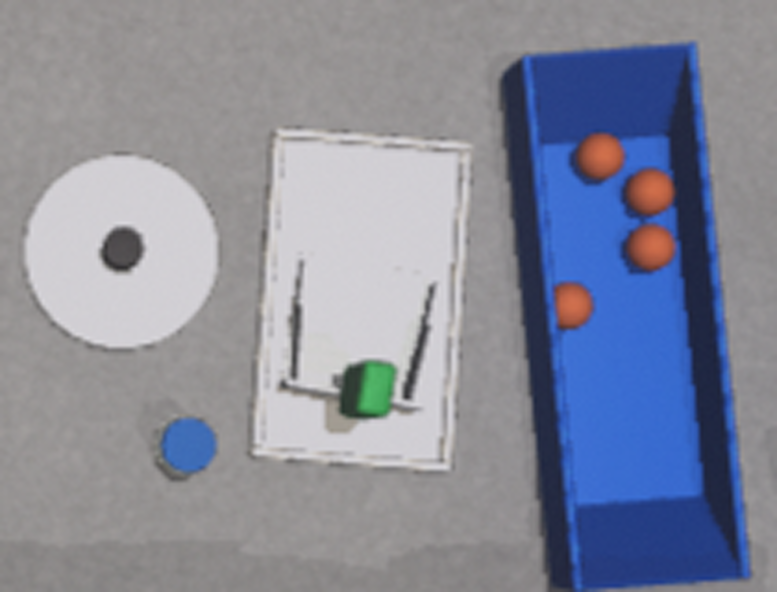

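```bash
cat >> h.py <<'E'
def rot(o=None):
    o=o or ctrl.get_obs(); q=o['eef_rot']; return R.from_quat([q[1],q[2],q[3],q[0]])
# desired: tool x direction given by pitch (0=down, + = nose of scoop down => tool x tips backwards), heading yaw of 'forward', flip
def want(fwd_deg, pitch_deg=0, axis='f'):
    """tool frame with tool x down, tool z along +-forward dir or jaws (y) along forward."""
    a=np.radians(fwd_deg); f=np.array([np.cos(a),np.sin(a),0]); d=np.array([0,0,-1.]); p=np.radians(pitch_deg)
    x=d*np.cos(p)-f*np.sin(p)
    l=np.cross([0,0,1],f)
    opts=[]
    for s in(1,-1):
        y=s*l; z=np.cross(x,y); opts.append(R.from_matrix(np.stack([x,y,z],1)))
    r0=rot(); return min(opts,key=lambda r:(r0.inv()*r).magnitude())
def state(o=None):
    o=o or ctrl.get_obs(); M=rot(o).as_matrix()
    print('t',round(o['time_s'],2),'pos',o['eef_pos'].round(4),'x',M[:,0].round(3),'y',M[:,1].round(3),'z',M[:,2].round(3),'F',o['wrist_force'].round(1),'op',round(o['opening'],3),'q',o['q'].round(2))
def to(target,Rw=None,grasp=False,claw=None):
    """print tool-frame shift & rotation vector to reach target TCP (or grasp point)"""
    o=ctrl.get_obs(); r=rot(o); Rw=Rw or r
    target=np.array(target,float)
    if grasp: target=target+Rw.as_matrix()[:,0]*.008
    dw=target-o['eef_pos']
    dt=r.inv().apply(dw); rv=np.degrees((r.inv()*Rw).as_rotvec())
    print('shift tool',dt.round(4),'world',dw.round(4),'turn',rv.round(2),'| shift in target frame',Rw.inv().apply(dw).round(4))
E
python3 - <<'E'
from h import *
state(); to([.5414,.1453,.20],want(-4.85))
# tray corners
c=load('top0'); 
W=cloud(c)
K=np.array(c['world_from_camera'])
def pix(u,v,z):
    d=np.array([(u-c['cx'])/c['fx'],(v-c['cy'])/c['fy'],1]); d=K[:3,:3]@d; t=(z-K[2,3])/d[2]; return (K[:3,3]+t*d)[:2]
cr=[pix(320+a/3.7,160+b/3.7,.014) for a,b in((278,130),(470,146),(450,468),(255,455))]
cr=np.array(cr); print(cr.round(4), cr.mean(0).round(4), np.linalg.norm(np.diff(cr,axis=0),axis=1), cv2.minAreaRect(cr.astype(np.float32)))
print('ball fix')
for a,b in((482.5,201.3),(496.1,211),(496.4,226.1),(474.5,242)): print(pix(a,b,.021).round(4))
for a,b in ((530,60),(692,45),(745,578),(580,590)): print('trough c',pix(320+a/3.7,160+b/3.7,.06).round(4))
print('lid',pix(320+122/3.7,160+250/3.7,.042), pix(320+122/3.7,160+252/3.7,.014))
print('grip',pix(320+376/3.7,160+386/3.7,.128))
E
```

```text
t 0.1 pos [ 0.1638 -0.5507  0.2415] x [-0.     0.002 -1.   ] y [ 0.285 -0.959 -0.002] z [-0.959 -0.285 -0.   ] F [-0.5 -0.2  0.7] op 1.001 q [-1.49  0.18  1.61  0.    1.35 -0.21]
shift tool [ 0.0425 -0.5596 -0.5602] world [ 0.3776  0.696  -0.0415] turn [21.4  -0.    0.09] | shift in target frame [ 0.0415 -0.7254 -0.3175]
[[ 0.5997 -0.1916]
 [ 0.5905 -0.3138]
 [ 0.386  -0.2997]
 [ 0.3931 -0.177 ]] [ 0.4923 -0.2455] [0.12257472 0.20497032 0.12291248] ((0.49209296703338623, -0.24558845162391663), (0.12290269136428833, 0.2071160227060318), 85.94024658203125)
ball fix
[ 0.5857 -0.3955]
[ 0.5631 -0.427 ]
[ 0.5276 -0.4272]
[ 0.49   -0.3756]
trough c [ 0.6373 -0.3417]
trough c [ 0.6475 -0.4418]
trough c [ 0.321  -0.4687]
trough c [ 0.313  -0.3687]
lid [ 0.51930064 -0.09137673] [ 0.52084958 -0.09262695]
grip [ 0.4328674 -0.234713 ]
```

>>> drive_tool:
  increments:
    - [0, 0, 0, 10.7, 0, 0, 0]
    - [0, 0, 0, 10.7, 0, 0, 0]
    - [0, -0.055, -0.024, 0, 0, 0, 0]
    - [0, -0.055, -0.024, 0, 0, 0, 0]
    - [0, -0.055, -0.024, 0, 0, 0, 0]
    - [0, -0.055, -0.024, 0, 0, 0, 0]
    - [0, -0.055, -0.024, 0, 0, 0, 0]
    - [0, -0.055, -0.024, 0, 0, 0, 0]
    - [0, -0.055, -0.024, 0, 0, 0, 0]
    - [0, -0.055, -0.024, 0, 0, 0, 0]

```text
time_s: 1.35
eef_pos: [0.3928, -0.1272, 0.2423]
eef_rot: [-0.03, 0.707, -0.03, -0.706]
wrist_force: [1.2, 0.0, 0.1]
opening: 0.504
```

```bash
python3 -c "
from h import *
state(); to([.5414,.1453,.20],want(-4.85))"
```

```text
t 1.35 pos [ 0.3928 -0.1272  0.2423] x [ 0. -0. -1.] y [-0.085 -0.996  0.   ] z [-0.996  0.085 -0.001] F [1.2 0.  0.1] op 0.504 q [-0.6  -0.21  1.99  0.    1.36  1.05]
shift tool [ 0.0423 -0.2841 -0.1249] world [ 0.1486  0.2725 -0.0423] turn [-0.02 -0.03 -0.02] | shift in target frame [ 0.0423 -0.2841 -0.125 ]
```

>>> drive_tool:
  increments:
    - [0.008, -0.057, -0.025, 0, 0, 0, 0]
    - [0.008, -0.057, -0.025, 0, 0, 0, 0]
    - [0.008, -0.057, -0.025, 0, 0, 0, 0]
    - [0.008, -0.057, -0.025, 0, 0, 0, 0]
    - [0.008, -0.056, -0.025, 0, 0, 0, 0]
    - [0, 0, 0, 0, 0, 0, 0]

```text
time_s: 2.1
eef_pos: [0.5404, 0.146, 0.2005]
eef_rot: [0.028, -0.706, 0.028, 0.708]
wrist_force: [-0.5, 0.2, -0.5]
opening: 0.503
```

```bash
python3 -c "
from h import *
state(); to([.5414,.1453,.067],want(-4.85))
c=snap('side','s1.png');cv2.imwrite('pics/s1c.png',cv2.resize(c['img'][120:420,130:480],None,fx=2,fy=2)[:,:,::-1])"
```

```text
t 2.1 pos [0.5404 0.146  0.2005] x [-0.003  0.001 -1.   ] y [-0.08  -0.997 -0.   ] z [-0.997  0.08   0.003] F [-0.5  0.2 -0.5] op 0.503 q [0.05 0.19 1.68 0.   1.27 1.7 ]
shift tool [ 0.1335  0.0007 -0.0015] world [ 0.001  -0.0007 -0.1335] turn [0.28 0.16 0.02] | shift in target frame [ 0.1335  0.0006 -0.0011]
```

View pics/s1c.png

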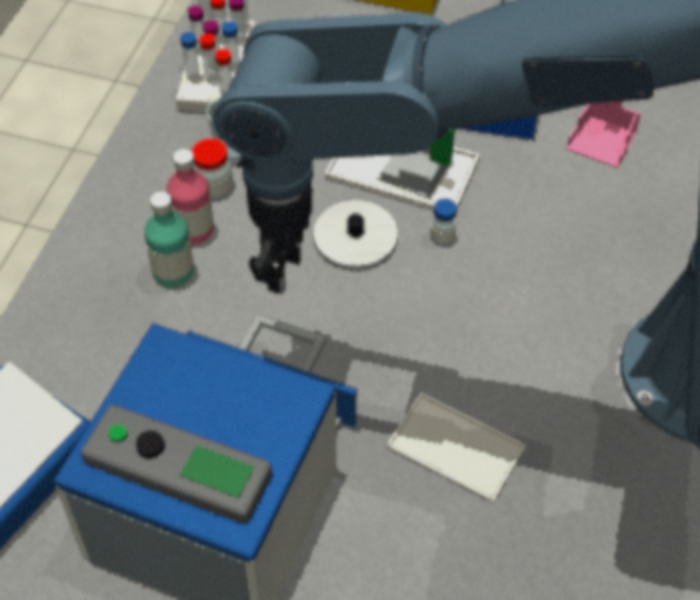

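>>> drive_tool:
  increments:
    - [0.045, 0, -0.001, 0, 0, 0, 0]
    - [0.045, 0, 0, 0, 0, 0, 0]
    - [0.043, 0, 0, 0, 0, 0, 0]
    - [0, 0, 0, 0, 0, 0, -1]
    - [0, 0, 0, 0, 0, 0, -1]
    - [0, 0, 0, 0, 0, 0, -1]
    - [0, 0, 0, 0, 0, 0, -1]

```text
time_s: 3.02
eef_pos: [0.541, 0.142, 0.0702]
eef_rot: [0.03, -0.706, 0.03, 0.707]
wrist_force: [-4.6, -2.6, -2.3]
opening: 0.125
```

>>> drive_tool:
  increments:
    - [0, 0.015, 0, 0, 0, 0, -1]
    - [0, 0.02, 0, 0, 0, 0, -1]
    - [0, 0.02, 0, 0, 0, 0, -1]
    - [0, 0.02, 0, 0, 0, 0, -1]
    - [0, 0.015, 0, 0, 0, 0, -1]
    - [0, 0.005, 0, 0, 0, 0, -1]
    - [0, 0.004, 0, 0, 0, 0, -1]
    - [0, 0.004, 0, 0, 0, 0, -1]

```text
time_s: 4.03
eef_pos: [0.5326, 0.0448, 0.0702]
eef_rot: [-0.034, 0.707, -0.027, -0.706]
wrist_force: [0.2, 36.2, -3.5]
opening: 0.123
```

```bash
python3 -c "
from h import *
state()"
```

```text
t 4.03 pos [0.5326 0.0448 0.0702] x [ 0.001  0.009 -1.   ] y [-0.086 -0.996 -0.009] z [-0.996  0.086 -0.   ] F [ 0.2 36.2 -3.5] op 0.123 q [-0.14  0.32  1.83  0.01  1.    1.51]
```

>>> drive_tool:
  increments:
    - [0, -0.003, 0, 0, 0, 0, -1]
    - [0, 0, 0, 0, 0, 0, 0]
    - [0, 0, 0, 0, 0, 0, 0]
    - [-0.05, 0, 0, 0, 0, 0, 0]
    - [-0.05, 0, 0, 0, 0, 0, 0]
    - [-0.05, 0, 0.05, 0, 0, 0, 0]
    - [-0.02, 0, 0.06, 0, 0, 0, 0]
    - [0, 0, 0.06, 0, 0, 0, 0]
    - [0, 0, 0, 0, 0, 0, 0]

```text
time_s: 5.15
eef_pos: [0.3673, 0.0569, 0.234]
eef_rot: [-0.03, 0.708, -0.03, -0.705]
wrist_force: [0.6, -0.7, 0.5]
opening: 0.499
```

```bash
python3 - <<'E'
from h import *
state()
c=snap('top','t1.png')
big=cv2.resize(c['img'][130:330,140:380],None,fx=3.3,fy=3.0,interpolation=cv2.INTER_CUBIC); cv2.imwrite('pics/t1c.png',big[:,:,::-1])
E
```

```text
t 5.15 pos [0.3673 0.0569 0.234 ] x [ 0.003 -0.001 -1.   ] y [-0.085 -0.996  0.001] z [-0.996  0.085 -0.003] F [ 0.6 -0.7  0.5] op 0.499 q [-0.17 -0.31  2.09 -0.    1.36  1.49]
```

View pics/t1c.png

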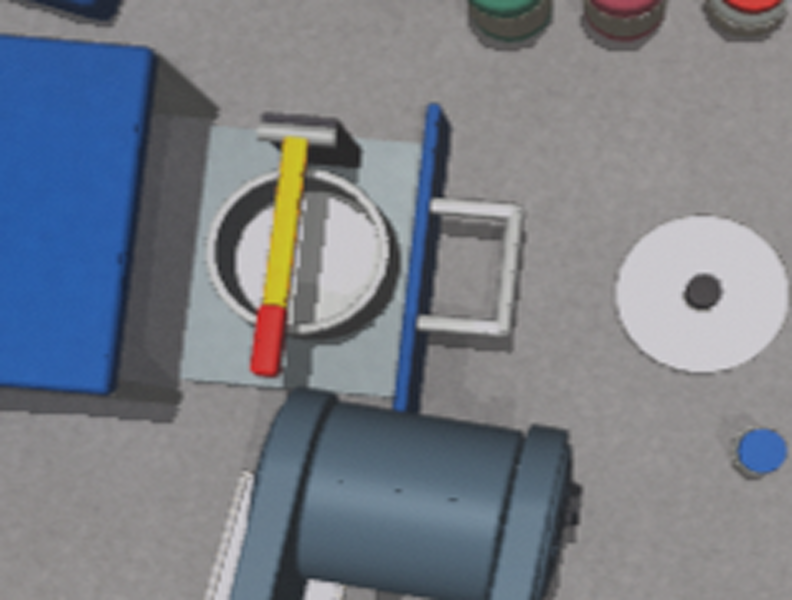

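```bash
python3 - <<'E'
from h import *
c=load('t1'); W=cloud(c); img=c['img'].astype(int); r,g,b=img[...,0],img[...,1],img[...,2]
Z=W[...,2]; v,u=np.mgrid[:480,:640]
def box(m,u0,u1,v0,v1): return m&(u>=u0)&(u<u1)&(v>=v0)&(v<v1)
def rect(m,name):
    p=W[m]; p=p[~np.isnan(p[:,0])]
    rr=cv2.minAreaRect(p[:,:2].astype(np.float32)); print(name,len(p),'c',np.round(rr[0],4),'size',np.round(rr[1],4),'ang',round(rr[2],2),'z',np.round(np.percentile(p[:,2],[2,50,98]),3))
rect(box((r>150)&(g<60)&(b<60),200,240,220,260),'red')
rect(box((r>150)&(g>130)&(b<80),210,240,170,240),'yellow')
rect(box((Z>.08)&(Z<.1)&(b>r+40),255,280,160,270),'panel')
m=box((Z>.087)&(Z<.1)&(img.min(-1)>120),195,262,180,250)
p=W[m]; A=np.c_[2*p[:,:2],np.ones(len(p))]; s=np.linalg.lstsq(A,(p[:,:2]**2).sum(1),rcond=None)[0]; print('jar circle',s[:2],np.sqrt(s[2]+s[0]**2+s[1]**2),len(p))
E
```

```text
red 114 c [0.4728 0.1905] size [0.0157 0.0463] ang 84.59 z [0.157 0.161 0.166]
yellow 378 c [0.5623 0.1939] size [0.0391 0.1268] ang 86.16 z [0.142 0.149 0.155]
panel 413 c [0.5407 0.1041] size [0.0098 0.2265] ang 85.11 z [0.084 0.09  0.095]
jar circle [0.54458464 0.18376339] 0.05825544879374081 381
```

```bash
python3 - <<'E'
from h import *
to([.4716,.191,.234],want(-4.85)); 
E
```

```text
shift tool [ 0.0011 -0.1427 -0.09  ] world [ 0.1018  0.1346 -0.0007] turn [-0.02 -0.29 -0.04] | shift in target frame [ 0.0007 -0.1427 -0.0901]
```

>>> drive_tool:
  increments:
    - [0, -0.036, -0.022, 0, 0, 0, 0]
    - [0, -0.036, -0.023, 0, 0, 0, 0]
    - [0, -0.036, -0.023, 0, 0, 0, 0]
    - [0, -0.035, -0.022, 0, 0, 0, 0]
    - [0, 0, 0, 0, 0, 0, 0]
    - [0.05, 0, 0, 0, 0, 0, 0]
    - [0.049, 0, 0, 0, 0, 0, 0]
    - [0, 0, 0, 0, 0, 0, -1]
    - [0, 0, 0, 0, 0, 0, -1]
    - [0, 0, 0, 0, 0, 0, -1]

```text
time_s: 6.45
eef_pos: [0.4709, 0.1929, 0.1356]
eef_rot: [0.031, -0.706, 0.029, 0.707]
wrist_force: [-4.5, 8.2, -4.2]
opening: 0.201
```

```bash
python3 - <<'E'
from h import *
state()
c=snap('side','s2.png');cv2.imwrite('pics/s2c.png',cv2.resize(c['img'][120:420,130:480],None,fx=2,fy=2)[:,:,::-1])
E
```

```text
t 6.45 pos [0.4709 0.1929 0.1356] x [-0.003  0.003 -1.   ] y [-0.085 -0.996 -0.003] z [-0.996  0.085  0.003] F [-4.5  8.2 -4.2] op 0.201 q [0.15 0.16 1.86 0.   1.12 1.81]
```

View pics/s2c.png

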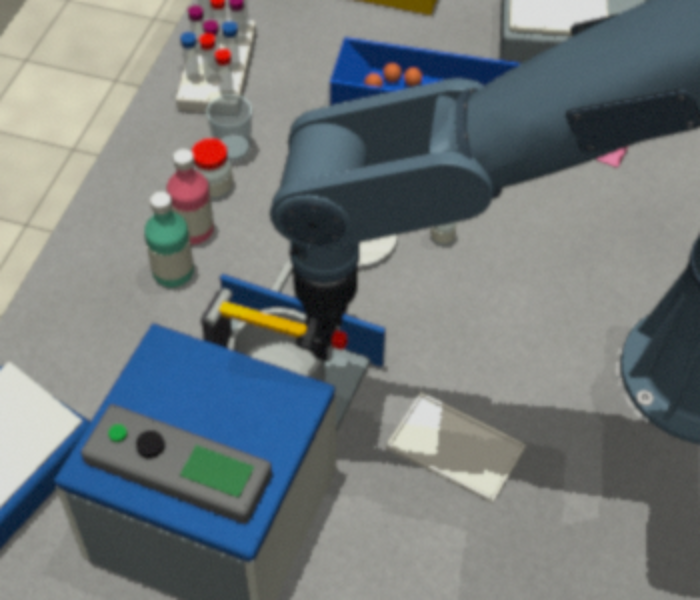

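>>> drive_tool:
  increments:
    - [-0.0264, 0, -0.0023, 0, 0, 0, -1]
    - [-0.0256, 0, -0.0069, 0, 0, 0, -1]
    - [-0.024, 0, -0.0112, 0, 0, 0, -1]
    - [-0.0217, 0, -0.0152, 0, 0, 0, -1]
    - [-0.0187, 0, -0.0187, 0, 0, 0, -1]

```text
time_s: 7.12
eef_pos: [0.5277, 0.1878, 0.2521]
eef_rot: [-0.031, 0.708, -0.029, -0.705]
wrist_force: [14.8, 8.4, -28.4]
opening: 0.199
```

>>> drive_tool:
  increments:
    - [-0.0152, 0, -0.0217, 0, 0, 0, -1]
    - [-0.0112, 0, -0.024, 0, 0, 0, -1]
    - [-0.0069, 0, -0.0256, 0, 0, 0, -1]
    - [-0.0023, 0, -0.0264, 0, 0, 0, -1]
    - [0.0023, 0, -0.0264, 0, 0, 0, -1]
    - [0.001, 0, -0.008, 0, 0, 0, -1]

```text
time_s: 7.88
eef_pos: [0.6565, 0.1768, 0.2827]
eef_rot: [0.03, -0.704, 0.029, 0.709]
wrist_force: [-6.3, 5.6, -8.5]
opening: 0.2
```

```bash
python3 - <<'E'
from h import *
state()
E
```

```text
t 7.88 pos [0.6565 0.1768 0.2827] x [-0.006  0.002 -1.   ] y [-0.084 -0.996 -0.002] z [-0.996  0.084  0.006] F [-6.3  5.6 -8.5] op 0.2 q [0.09 0.39 1.27 0.   1.49 1.74]
```

>>> drive_tool:
  increments:
    - [0, 0, 0, 0, 0, 0, 0]
    - [0, 0, 0, 0, 0, 0, 0]
    - [-0.05, 0, 0, 0, 0, 0, 0]
    - [-0.05, 0, 0, 0, 0, 0, 0]
    - [0, 0.03, 0.05, 0, 0, 0, 0]
    - [0, 0.05, 0.035, 0, 0, 0, 0]
    - [0, 0.055, 0.025, 0, 0, 0, 0]
    - [0, 0.055, 0.025, 0, 0, 0, 0]
    - [0, 0.055, 0.025, 0, 0, 0, 0]
    - [0, 0.055, 0.025, 0, 0, 0, 0]

```text
time_s: 9.12
eef_pos: [0.4467, -0.1092, 0.3853]
eef_rot: [-0.029, 0.708, -0.031, -0.705]
wrist_force: [-0.2, -0.5, -1.0]
opening: 0.499
```

```bash
python3 - <<'E'
from h import *
state(); to([.4328,-.2347,.25],want(-8.5))
c=snap('top','t2.png'); cv2.imwrite('pics/t2c.png',cv2.resize(c['img'][130:330,140:540],None,fx=2,fy=2.0,interpolation=cv2.INTER_CUBIC)[:,:,::-1])
E
```

```text
t 9.12 pos [ 0.4467 -0.1092  0.3853] x [ 0.004 -0.003 -1.   ] y [-0.085 -0.996  0.002] z [-0.996  0.084 -0.004] F [-0.2 -0.5 -1. ] op 0.499 q [-0.5  -0.17  1.68 -0.    1.63  1.16]
shift tool [0.1356 0.1259 0.0038] world [-0.0139 -0.1255 -0.1353] turn [ 3.65 -0.25 -0.13] | shift in target frame [ 0.1353  0.1262 -0.0049]
```

View pics/t2c.png

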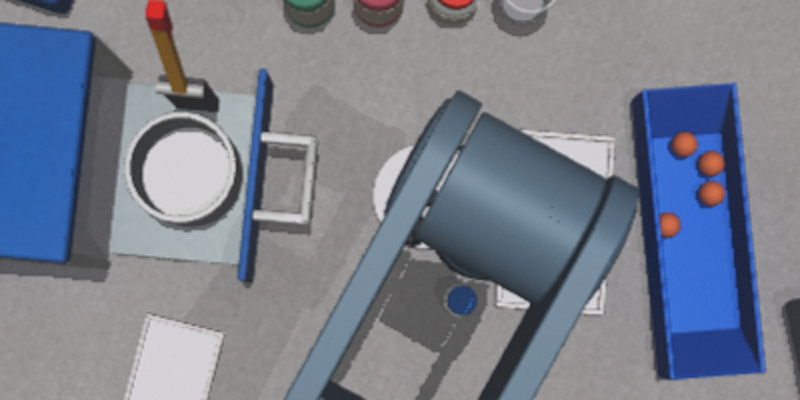

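>>> drive_tool:
  increments:
    - [0.015, 0.042, 0, 3.6, 0, 0, 0]
    - [0.05, 0.042, -0.003, 0, 0, 0, 0]
    - [0.05, 0.042, -0.002, 0, 0, 0, 0]
    - [0.02, 0, 0, 0, 0, 0, 0]
    - [0, 0, 0, 0, 0, 0, 0]

```text
time_s: 9.8
eef_pos: [0.4365, -0.2297, 0.2523]
eef_rot: [0.053, -0.705, 0.052, 0.705]
wrist_force: [-0.3, -0.7, 0.6]
opening: 0.498
```

```bash
python3 - <<'E'
from h import *
state(); to([.4328,-.2347,.088],want(-8.5))
E
```

```text
t 9.8 pos [ 0.4365 -0.2297  0.2523] x [-0.001  0.001 -1.   ] y [-0.148 -0.989 -0.   ] z [-0.989  0.148  0.001] F [-0.3 -0.7  0.6] op 0.498 q [-0.73 -0.01  1.8  -0.    1.36  0.99]
shift tool [0.1643 0.0055 0.0027] world [-0.0037 -0.005  -0.1643] turn [-0.03  0.05  0.02] | shift in target frame [0.1643 0.0055 0.0029]
```

>>> drive_tool:
  increments:
    - [0.055, 0.0055, 0.0028, 0, 0, 0, 0]
    - [0.055, 0, 0, 0, 0, 0, 0]
    - [0.044, 0, 0, 0, 0, 0, 0]
    - [0.01, 0, 0, 0, 0, 0, 0]
    - [0, 0, 0, 0, 0, 0, -1]
    - [0, 0, 0, 0, 0, 0, -1]
    - [0, 0, 0, 0, 0, 0, -1]

```text
time_s: 10.68
eef_pos: [0.4352, -0.2359, 0.0909]
eef_rot: [-0.051, 0.707, -0.053, -0.704]
wrist_force: [0.0, 0.1, 7.4]
opening: 0.224
```

```bash
python3 - <<'E'
from h import *
state()
c=snap('side','s3.png');cv2.imwrite('pics/s3c.png',cv2.resize(c['img'][100:300,250:500],None,fx=3,fy=3)[:,:,::-1])
E
```

```text
t 10.68 pos [ 0.4352 -0.2359  0.0909] x [ 0.004 -0.003 -1.   ] y [-0.147 -0.989  0.003] z [-0.989  0.147 -0.004] F [0.  0.1 7.4] op 0.224 q [-0.74  0.2   1.93  0.    1.01  0.98]
```

View pics/s3c.png

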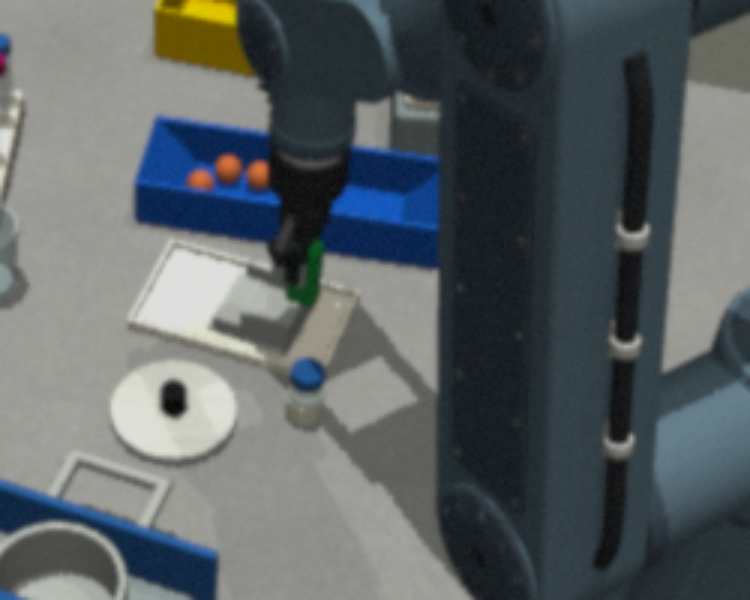

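>>> drive_tool:
  increments:
    - [-0.03, 0, 0, 0, 0, 0, -1]
    - [-0.05, 0, 0, 0, 0, 0, -1]
    - [-0.05, 0, 0, 0, 0, 0, -1]
    - [0, 0, 0, 0, 0, 0, -1]

```text
time_s: 11.22
eef_pos: [0.436, -0.2366, 0.224]
eef_rot: [-0.05, 0.708, -0.054, -0.702]
wrist_force: [0.5, 0.4, -1.5]
opening: 0.224
```

```bash
python3 - <<'E'
from h import *
state()
for n in('side','top'):
    c=snap(n,n+'4.png')
c=load('side4');cv2.imwrite('pics/s4c.png',cv2.resize(c['img'][100:300,250:500],None,fx=3,fy=3)[:,:,::-1])
c=load('top4');cv2.imwrite('pics/t4c.png',cv2.resize(c['img'][150:330,350:550],None,fx=3,fy=3)[:,:,::-1])
E
```

```text
t 11.22 pos [ 0.436  -0.2366  0.224 ] x [ 0.008 -0.007 -1.   ] y [-0.147 -0.989  0.006] z [-0.989  0.147 -0.009] F [ 0.5  0.4 -1.5] op 0.224 q [-0.74  0.01  1.83  0.    1.29  0.98]
```

View pics/s4c.png

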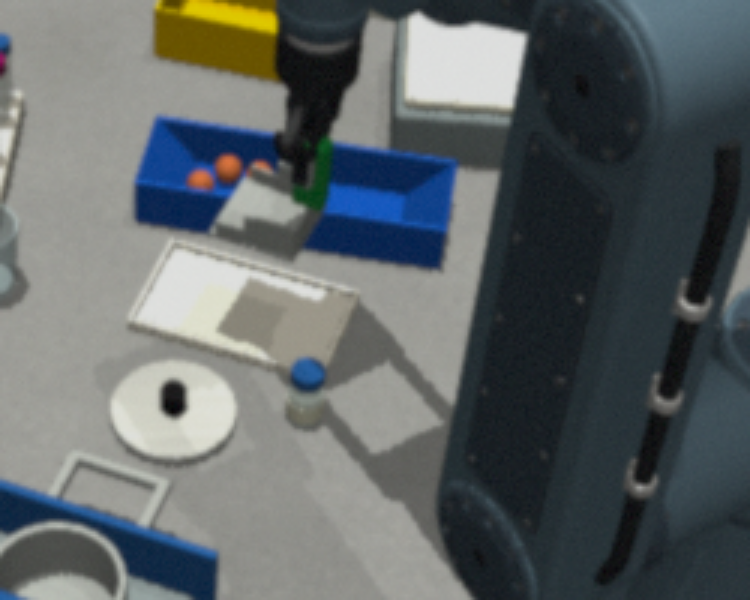

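View pics/t4c.png

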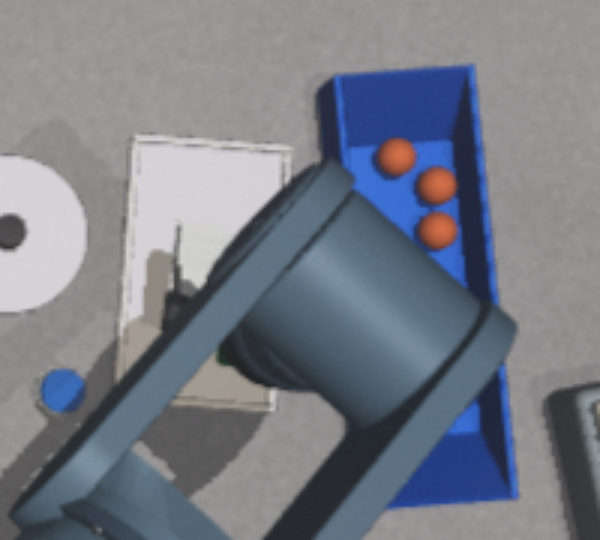

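```bash
python3 - <<'E'
from h import *
to([.3809,-.4128,.2],want(4.94))
E
```

```text
shift tool [0.0192 0.1839 0.0261] world [-0.0528 -0.1781 -0.0191] turn [-13.39  -0.07  -0.06] | shift in target frame [0.0191 0.1729 0.0679]
```

>>> drive_tool:
  increments:
    - [0, 0, 0, -6.7, 0, 0, -1]
    - [0, 0, 0, -6.7, 0, 0, -1]
    - [0, 0.043, 0.017, 0, 0, 0, -1]
    - [0, 0.043, 0.017, 0, 0, 0, -1]
    - [0, 0.043, 0.017, 0, 0, 0, -1]
    - [0.01, 0.043, 0.017, 0, 0, 0, -1]
    - [0.01, 0, 0, 0, 0, 0, -1]
    - [0, 0, 0, 0, 0, 0, -1]

```text
time_s: 12.32
eef_pos: [0.3797, -0.41, 0.1956]
eef_rot: [-0.028, -0.706, -0.032, 0.707]
wrist_force: [0.1, 1.0, -1.5]
opening: 0.229
```

```bash
python3 - <<'E'
from h import *
state();to([.3809,-.4128,.12],want(4.94))
c=load('top0')
c=snap('side','side5.png');cv2.imwrite('pics/s5c.png',cv2.resize(c['img'][100:280,270:450],None,fx=4,fy=3.3)[:,:,::-1])
E
```

```text
t 12.32 pos [ 0.3797 -0.41    0.1956] x [-0.003  0.005 -1.   ] y [ 0.086 -0.996 -0.005] z [-0.996 -0.086  0.002] F [ 0.1  1.  -1.5] op 0.229 q [-1.04  0.19  1.69  0.    1.26  0.45]
shift tool [ 0.0755  0.0033 -0.0011] world [ 0.0012 -0.0028 -0.0756] turn [-0.03  0.13  0.31] | shift in target frame [ 0.0756  0.0029 -0.0009]
```

View pics/s5c.png

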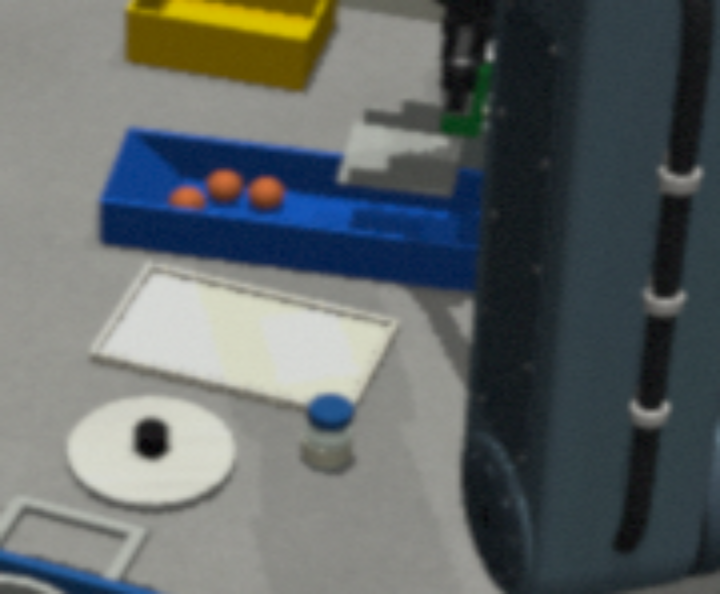

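```bash
python3 - <<'E'
from h import *
c=load('side5'); W=cloud(c); v,u=np.mgrid[:480,:640]; img=c['img'].astype(int)
m=(u>345)&(u<392)&(v>125)&(v<165)&(W[...,2]>.085)&(W[...,2]<.16)&(abs(img[...,0]-img[...,2])<40)
p=W[m]; t=np.array([.9963,.0861]); l=np.array([-.0861,.9963]); d=p[:,:2]-[.4805,-.4042]
a=d@t; b=d@l
print(len(p)); print('along',np.percentile(a,[0,1,50,99,100]).round(4),'left',np.percentile(b,[0,1,5,95,99,100]).round(4),'z',np.percentile(p[:,2],[1,5,50,95,99]).round(4))
fl=p[:,2]<.125
for z0 in np.arange(.1,.16,.005):
    k=(p[:,2]>=z0)&(p[:,2]<z0+.005)
    if k.sum()>5: print(round(z0,3),k.sum(),np.percentile(a[k],[2,98]).round(4),np.percentile(b[k],[2,98]).round(4))
E
```

```text
675
along [-0.1236 -0.111  -0.0671 -0.0243 -0.0227] left [-0.1104 -0.0417 -0.0386  0.0487  0.0513  0.0554] z [0.1088 0.1108 0.121  0.1523 0.1568]
0.105 18 [-0.0993 -0.0227] [-0.0412  0.0402]
0.11 158 [-0.1025 -0.0251] [-0.0431  0.0452]
0.115 142 [-0.107  -0.0243] [-0.0387  0.0503]
0.12 84 [-0.1052 -0.0263] [-0.0403  0.0489]
0.125 55 [-0.1108 -0.0316] [-0.0407  0.0514]
0.13 50 [-0.1049 -0.0311] [-0.0399  0.0499]
0.135 47 [-0.1109 -0.0375] [-0.0386  0.0502]
0.14 38 [-0.1107 -0.0542] [-0.0391  0.0547]
0.145 35 [-0.1108 -0.0604] [-0.0384  0.0492]
0.15 31 [-0.1207 -0.0601] [-0.0362  0.0487]
0.155 16 [-0.1142 -0.0698] [-0.018   0.0531]
```

>>> drive_tool:
  increments:
    - [0.03, 0.003, -0.001, 0, 0, 0.2, -1]
    - [0.03, 0, 0, 0, 0, 0, -1]
    - [0.025, 0, 0, 0, 0, 0, -1]
    - [0.01, 0, 0, 0, 0, 0, -1]
    - [0.006, 0, 0, 0, 0, 0, -1]
    - [0, 0, 0, 0, 0, 0, -1]

```text
time_s: 13.12
eef_pos: [0.3822, -0.4143, 0.0976]
eef_rot: [-0.032, -0.706, -0.03, 0.706]
wrist_force: [-0.9, 2.7, -0.8]
opening: 0.232
```

```bash
python3 - <<'E'
from h import *
state();to([.3809,-.4128,.092],want(4.94))
c=snap('side','side6.png');cv2.imwrite('pics/s6c.png',cv2.resize(c['img'][100:280,270:450],None,fx=4,fy=3.3)[:,:,::-1])
E
```

```text
t 13.12 pos [ 0.3822 -0.4143  0.0976] x [-0.    -0.002 -1.   ] y [ 0.087 -0.996  0.002] z [-0.996 -0.087  0.   ] F [-0.9  2.7 -0.8] op 0.232 q [-1.04  0.33  1.75 -0.    1.07  0.45]
shift tool [ 0.0056 -0.0016  0.0011] world [-0.0013  0.0015 -0.0056] turn [ 0.05  0.01 -0.14] | shift in target frame [ 0.0056 -0.0016  0.0011]
```

View pics/s6c.png

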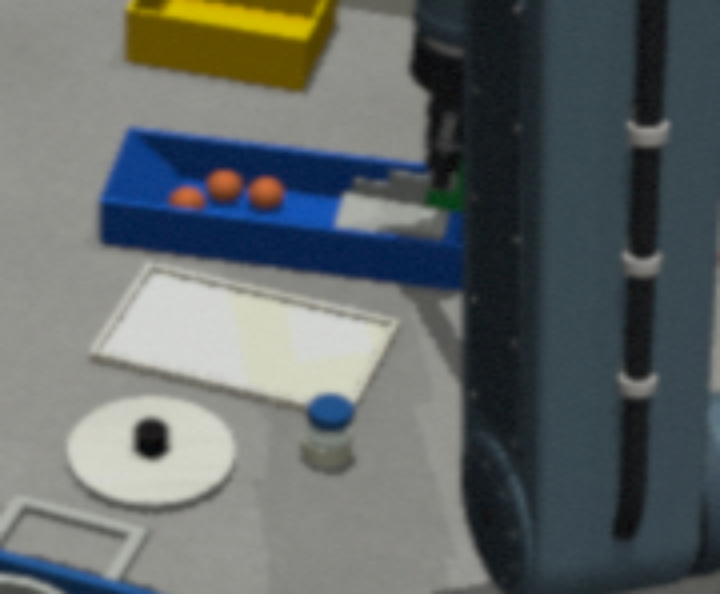

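>>> drive_tool:
  increments:
    - [0.002, -0.0025, 0, 0, 0, 0, -1]
    - [0.003, 0, 0, 0, 0, 0, -1]
    - [0.001, 0, 0, 0, 0, 0, -1]
    - [0, 0, 0, 0, 0, 0, -1]

```text
time_s: 13.68
eef_pos: [0.3818, -0.4128, 0.0915]
eef_rot: [0.032, 0.707, 0.029, -0.706]
wrist_force: [0.8, 0.4, -1.1]
opening: 0.226
```

```bash
python3 - <<'E'
from h import *
state();to([.3809,-.4128,.092],want(4.94))
E
```

```text
t 13.68 pos [ 0.3818 -0.4128  0.0915] x [ 0.    -0.004 -1.   ] y [ 0.086 -0.996  0.004] z [-0.996 -0.086 -0.   ] F [ 0.8  0.4 -1.1] op 0.226 q [-1.03  0.33  1.75 -0.    1.05  0.45]
shift tool [-0.0005 -0.0001  0.0009] world [-0.0009 -0.      0.0005] turn [-0.01 -0.01 -0.22] | shift in target frame [-0.0005 -0.0001  0.0009]
```

>>> drive_tool:
  increments:
    - [0.001, 0, 0, 0, -0.5, 0, -1]
    - [0, 0, 0, 0, 0, 0, -1]

```text
time_s: 13.92
eef_pos: [0.3822, -0.4131, 0.091]
eef_rot: [-0.032, -0.704, -0.029, 0.709]
wrist_force: [-1.0, -0.1, 2.6]
opening: 0.222
```

```bash
python3 - <<'E'
from h import *
state()
E
```

```text
t 13.93 pos [ 0.3822 -0.4131  0.091 ] x [-0.008 -0.005 -1.   ] y [ 0.086 -0.996  0.005] z [-0.996 -0.086  0.008] F [-1.  -0.1  2.6] op 0.222 q [-1.03  0.34  1.75 -0.01  1.05  0.46]
```

>>> drive_tool:
  increments:
    - [-0.0001, 0, -0.01, 0, 0, 0, -1]
    - [-0.0001, 0, -0.01, 0, 0, 0, -1]
    - [-0.0001, 0, -0.01, 0, 0, 0, -1]
    - [-0.0001, 0, -0.01, 0, 0, 0, -1]
    - [-0.0001, 0, -0.01, 0, 0, 0, -1]
    - [-0.0001, 0, -0.01, 0, 0, 0, -1]
    - [-0.0001, 0, -0.01, 0, 0, 0, -1]
    - [-0.0001, 0, -0.01, 0, 0, 0, -1]
    - [-0.0001, 0, -0.01, 0, 0, 0, -1]
    - [0, 0, 0, 0, 0, 0, -1]

```text
time_s: 15.18
eef_pos: [0.4731, -0.4046, 0.091]
eef_rot: [-0.033, -0.704, -0.029, 0.709]
wrist_force: [0.2, -0.3, 5.6]
opening: 0.227
```

```bash
python3 - <<'E'
from h import *
state();to([.4805+.035*.9963,-.4042+.035*.0861,.091],want(4.94))
c=snap('side','side7.png');cv2.imwrite('pics/s7c.png',cv2.resize(c['img'][100:280,270:450],None,fx=4,fy=3.3)[:,:,::-1])
E
```

```text
t 15.18 pos [ 0.4731 -0.4046  0.091 ] x [-0.007 -0.005 -1.   ] y [ 0.087 -0.996  0.004] z [-0.996 -0.087  0.007] F [ 0.2 -0.3  5.6] op 0.227 q [-0.89  0.45  1.59 -0.01  1.1   0.59]
shift tool [-0.0003  0.0003 -0.0425] world [0.0423 0.0034 0.    ] turn [ 0.07  0.42 -0.25] | shift in target frame [-0.      0.0002 -0.0425]
```

View pics/s7c.png

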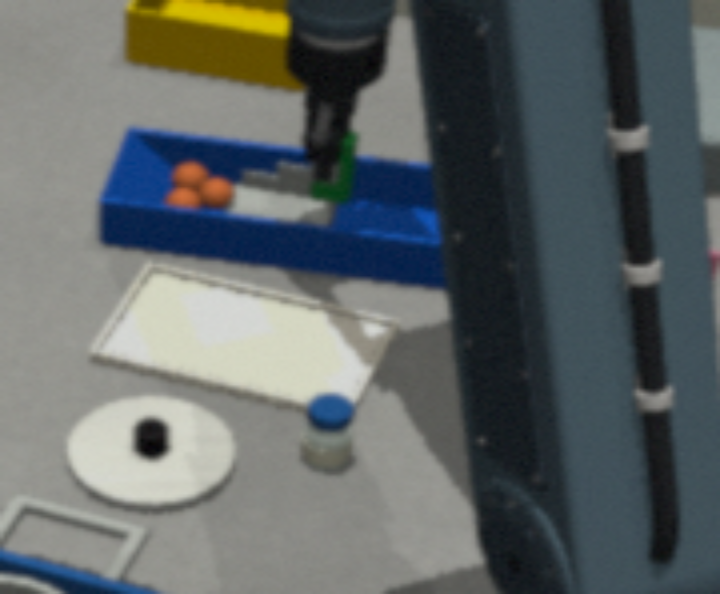

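>>> drive_tool:
  increments:
    - [-0.0001, 0, -0.01, 0, 0, 0, -1]
    - [-0.0001, 0, -0.01, 0, 0, 0, -1]
    - [-0.0001, 0, -0.01, 0, 0, 0, -1]
    - [-0.0001, 0, -0.006, 0, 0, 0, -1]
    - [0, 0, 0, 0, 0, 0, -1]

```text
time_s: 15.85
eef_pos: [0.508, -0.4017, 0.091]
eef_rot: [-0.032, -0.704, -0.029, 0.709]
wrist_force: [-1.1, -0.7, 4.7]
opening: 0.227
```

```bash
python3 - <<'E'
from h import *
state();to([.4805+.035*.9963,-.4042+.035*.0861,.091],want(4.94))
c=snap('side','side8.png');cv2.imwrite('pics/s8c.png',cv2.resize(c['img'][100:280,270:450],None,fx=4,fy=3.3)[:,:,::-1])
c=snap('top','top8.png');cv2.imwrite('pics/t8c.png',cv2.resize(c['img'][160:330,420:560],None,fx=4,fy=3.3)[:,:,::-1])
E
```

```text
t 15.85 pos [ 0.508  -0.4017  0.091 ] x [-0.008 -0.005 -1.   ] y [ 0.087 -0.996  0.004] z [-0.996 -0.087  0.008] F [-1.1 -0.7  4.7] op 0.227 q [-0.85  0.5   1.52 -0.01  1.13  0.64]
shift tool [-0.0001  0.0001 -0.0074] world [0.0074 0.0005 0.    ] turn [ 0.03  0.48 -0.23] | shift in target frame [-0.      0.0001 -0.0074]
```

View pics/s8c.png

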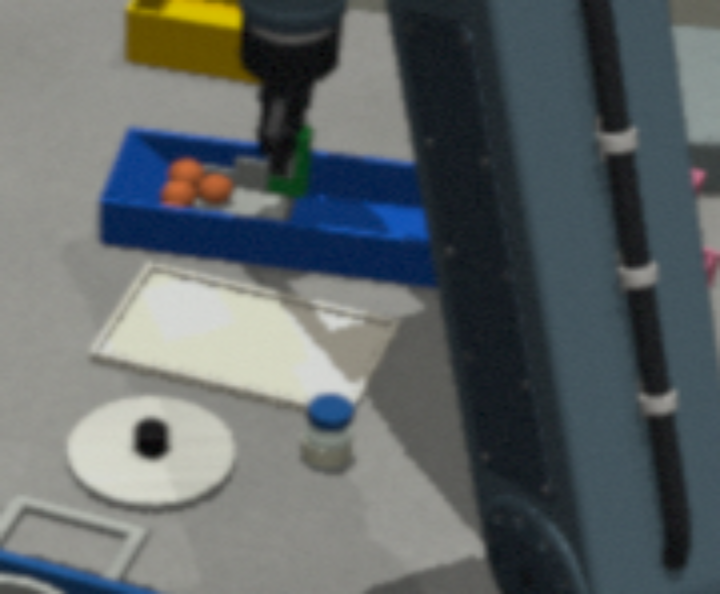

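View pics/t8c.png

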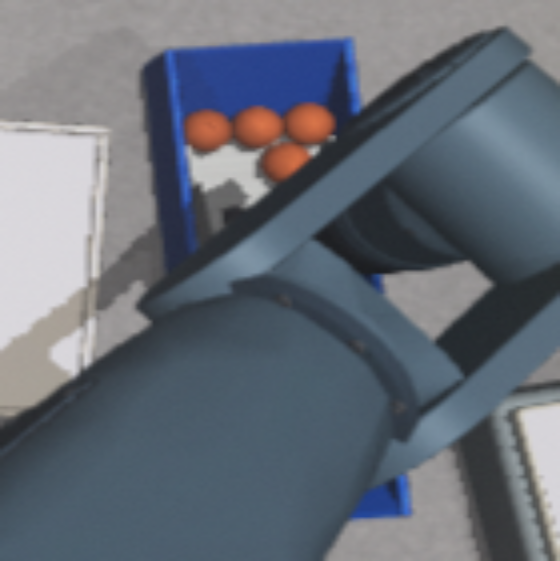

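>>> drive_tool:
  increments:
    - [0, 0, -0.004, 0, 0, 0, -1]
    - [0, 0, -0.004, 0, 0, 0, -1]
    - [0, 0, -0.003, 0, 0, 0, -1]
    - [0, 0, 0, 0, 0, 0, -1]

```text
time_s: 16.45
eef_pos: [0.5159, -0.4014, 0.0916]
eef_rot: [-0.032, -0.702, -0.029, 0.711]
wrist_force: [-14.1, 0.7, 15.0]
opening: 0.227
```

```bash
cat > look.py <<'E'
from h import *
import sys
n=sys.argv[1]
state();to([.4805+.035*.9963,-.4042+.035*.0861,.091],want(4.94))
c=snap('side','side%s.png'%n);a=cv2.resize(c['img'][130:200,285:385],None,fx=4,fy=4,interpolation=cv2.INTER_CUBIC)
c=snap('top','top%s.png'%n);b=cv2.resize(c['img'][160:260,440:540],None,fx=4,fy=4,interpolation=cv2.INTER_CUBIC)
a=cv2.copyMakeBorder(a,0,120,0,0,cv2.BORDER_CONSTANT)
cv2.imwrite('pics/lk%s.png'%n,np.hstack([a,b])[:,:,::-1])
E
python3 look.py 9
```

```text
t 16.45 pos [ 0.5159 -0.4014  0.0916] x [-0.014 -0.004 -1.   ] y [ 0.087 -0.996  0.003] z [-0.996 -0.087  0.014] F [-14.1   0.7  15. ] op 0.227 q [-0.84  0.51  1.49 -0.01  1.14  0.65]
shift tool [ 0.0006 -0.0002  0.0005] world [-0.0006  0.0002 -0.0006] turn [ 0.03  0.81 -0.19] | shift in target frame [ 0.0006 -0.0002  0.0005]
```

View pics/lk9.png

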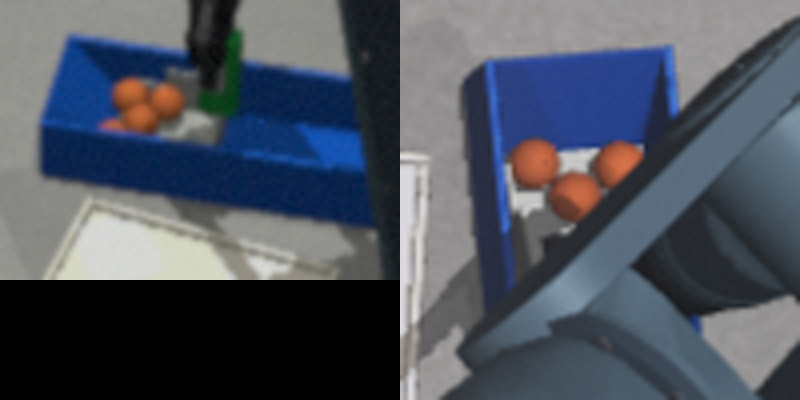

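>>> drive_tool:
  increments:
    - [-0.001, 0, 0.002, 0, 3, 0, -1]
    - [-0.001, 0, 0.003, 0, 5, 0, -1]
    - [-0.001, 0, 0.003, 0, 5, 0, -1]
    - [-0.001, 0, 0.003, 0, 5, 0, -1]
    - [0, 0, 0, 0, 0, 0, -1]

```text
time_s: 17.18
eef_pos: [0.5049, -0.4005, 0.0912]
eef_rot: [0.025, 0.805, 0.034, -0.592]
wrist_force: [0.3, -0.5, -2.6]
opening: 0.225
```

```bash
python3 look.py 10
```

```text
t 17.18 pos [ 0.5049 -0.4005  0.0912] x [ 0.297  0.026 -0.955] y [ 0.085 -0.996 -0.   ] z [-0.951 -0.081 -0.298] F [ 0.3 -0.5 -2.6] op 0.225 q [-0.98  0.39  1.71  0.33  0.92  0.32]
shift tool [ 0.0033  0.0016 -0.0099] world [ 0.0105 -0.0007 -0.0002] turn [-9.000e-02 -1.732e+01  1.000e-02] | shift in target frame [ 0.0002  0.0016 -0.0104]
```

View pics/lk10.png

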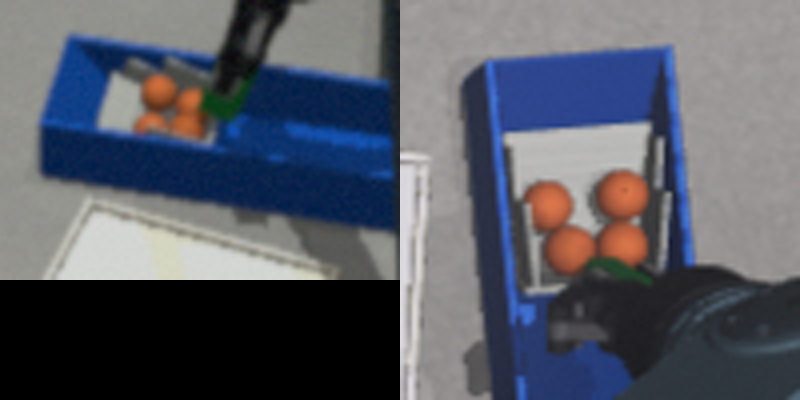

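>>> drive_tool:
  increments:
    - [-0.014, 0, -0.0045, 0, 0, 0, -1]
    - [-0.0287, 0, -0.009, 0, 0, 0, -1]
    - [-0.0287, 0, -0.009, 0, 0, 0, -1]
    - [-0.0287, 0, -0.009, 0, 0, 0, -1]
    - [-0.0287, 0, -0.009, 0, 0, 0, -1]
    - [-0.0287, 0, -0.009, 0, 0, 0, -1]
    - [-0.0287, 0, -0.009, 0, 0, 0, -1]
    - [0, 0, 0, 0, 0, 0, -1]

```text
time_s: 18.27
eef_pos: [0.5083, -0.402, 0.293]
eef_rot: [0.03, 0.807, 0.032, -0.589]
wrist_force: [0.5, -0.0, -2.6]
opening: 0.231
```

```bash
cat >> h.py <<'E'
def lip_pose(lip, fwd, pitch, L=.080, H=.0849):
    """TCP target for lip underside at `lip` with scoop heading fwd and nose-down pitch"""
    Rw=want(fwd,pitch); M=Rw.as_matrix(); up=-M[:,0]; y=M[:,1]; a=np.radians(fwd)
    f=np.cross(np.array([-np.sin(a),np.cos(a),0]),up)
    return np.array(lip)-L*f+H*up, Rw
E
python3 - <<'E'
from h import *
state()
J=np.array([.5453,.1855]); 
for fw,p in((0,-18),(0,35)):
    f=np.array([np.cos(np.radians(fw)),np.sin(np.radians(fw))])
    l=J-.03*f; P,Rw=lip_pose([*l,.108 if p>0 else .2],fw,p); print(fw,p,P.round(4)); to(P,Rw)
c=snap('side','side11.png');cv2.imwrite('pics/s11.png',cv2.resize(c['img'][40:240,250:450],None,fx=3,fy=3)[:,:,::-1])
E
```

```text
t 18.27 pos [ 0.5083 -0.402   0.293 ] x [ 0.303  0.017 -0.953] y [ 0.087 -0.996  0.01 ] z [-0.949 -0.086 -0.304] F [ 0.5 -0.  -2.6] op 0.231 q [-0.98  0.17  1.55  0.28  1.28  0.44]
0 -18 [0.413  0.1855 0.256 ]
shift tool [ 0.0162 -0.594   0.0512] world [-0.0954  0.5875 -0.037 ] turn [4.93 0.3  0.98] | shift in target frame [ 0.0057 -0.5875  0.1021]
0 35 [0.4985 0.1855 0.2234]
shift tool [ 0.0732 -0.5868 -0.02  ] world [-0.0099  0.5875 -0.0696] turn [  5.02 -52.67  -1.37] | shift in target frame [ 0.0627 -0.5875 -0.0318]
```

View pics/s11.png

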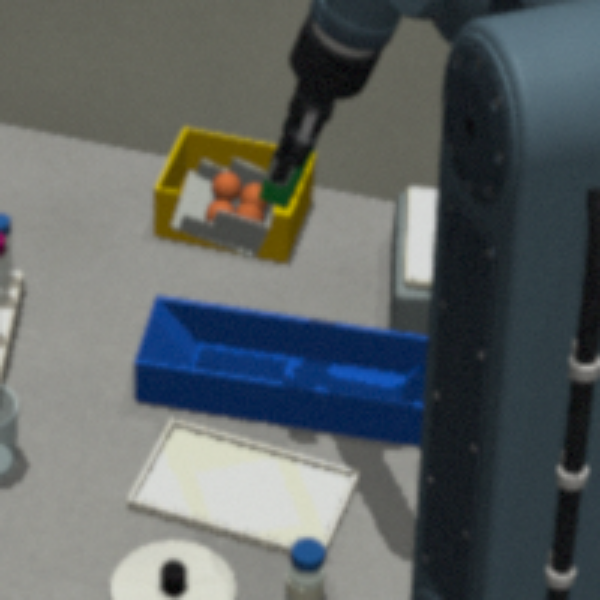

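>>> drive_tool:
  increments:
    - [0, -0.015, 0.001, 0, 0, 0, -1]
    - [0, -0.03, 0.002, 0, 0, 0, -1]
    - [0.001, -0.04, 0.004, 0, 0, 0, -1]
    - [0.001, -0.04, 0.004, 0, 0, 0, -1]
    - [0.001, -0.04, 0.004, 0, 0, 0, -1]
    - [0.001, -0.04, 0.004, 0, 0, 0, -1]
    - [0.001, -0.04, 0.004, 0, 0, 0, -1]
    - [0.001, -0.04, 0.004, 0, 0, 0, -1]
    - [0.001, -0.04, 0.004, 0, 0, 0, -1]
    - [0.001, -0.03, 0.003, 0, 0, 0, -1]

```text
time_s: 19.58
eef_pos: [0.4443, -0.0472, 0.2672]
eef_rot: [0.026, 0.805, 0.035, -0.592]
wrist_force: [0.2, -0.2, -1.6]
opening: 0.227
```

```bash
python3 - <<'E'
from h import *
state()
P,Rw=lip_pose([.5153,.1855,.2],0,-18); to(P,Rw)
E
```

```text
t 19.57 pos [ 0.4443 -0.0472  0.2672] x [ 0.297  0.025 -0.955] y [ 0.087 -0.996  0.001] z [-0.951 -0.084 -0.298] F [ 0.2 -0.2 -1.6] op 0.227 q [-0.49 -0.37  2.09  0.18  1.17  0.94]
shift tool [ 0.0072 -0.2346  0.0136] world [-0.0313  0.2327 -0.0112] turn [4.79 0.66 1.45] | shift in target frame [ 0.001  -0.2327  0.0332]
```

>>> drive_tool:
  increments:
    - [0, -0.035, 0.003, 0, 0, 0, -1]
    - [0, -0.04, 0.004, 0, 0, 0, -1]
    - [0, -0.04, 0.004, 0, 0, 0, -1]
    - [0, -0.04, 0.004, 0, 0, 0, -1]
    - [0.001, -0.04, 0.003, 0, 0, 0, -1]
    - [0.001, -0.025, 0, 0, 0, 0, -1]
    - [0.001, -0.014, 0, 2, 0, 0, -1]
    - [0, 0, 0, 2.8, 0, 0.5, -1]
    - [0, 0, 0, 0, 0, 0, -1]

```text
time_s: 20.7
eef_pos: [0.4081, 0.1822, 0.2585]
eef_rot: [-0.004, 0.805, 0.006, -0.593]
wrist_force: [-0.4, 0.1, -4.0]
opening: 0.227
```

```bash
python3 - <<'E'
from h import *
state()
P,Rw=lip_pose([.5153,.1855,.2],0,-18); to(P,Rw)
P,Rw=lip_pose([.5153,.1855,.15],0,0); to(P,Rw)
c=snap('top','top12.png');cv2.imwrite('pics/t12.png',cv2.resize(c['img'][140:340,140:340],None,fx=3,fy=3)[:,:,::-1])
E
```

```text
t 20.7 pos [0.4081 0.1822 0.2585] x [ 0.297  0.014 -0.955] y [ 0.005 -1.    -0.013] z [-0.955 -0.001 -0.297] F [-0.4  0.1 -4. ] op 0.227 q [ 0.18 -0.35  2.09 -0.04  1.1   1.76]
shift tool [ 0.0038 -0.0032 -0.004 ] world [ 0.0049  0.0033 -0.0024] turn [0.07 0.73 0.81] | shift in target frame [ 0.0038 -0.0033 -0.0039]
shift tool [ 0.0306 -0.0028 -0.019 ] world [ 0.0272  0.0033 -0.0236] turn [  0.2  -17.27   0.8 ] | shift in target frame [ 0.0236 -0.0033 -0.0272]
```

View pics/t12.png

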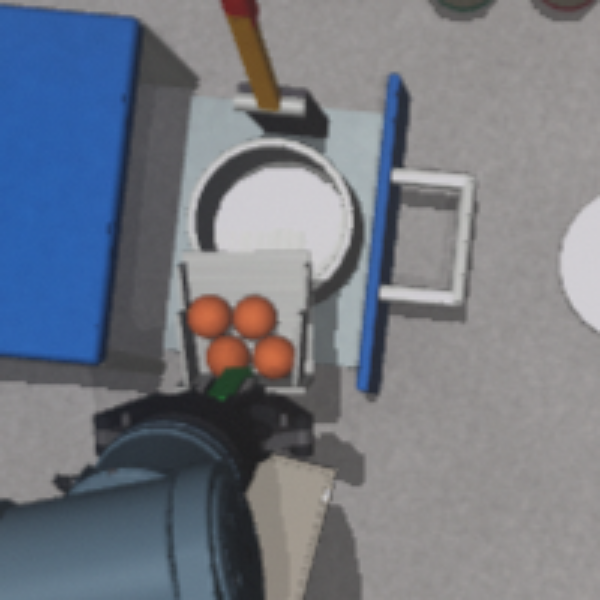

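```bash
python3 - <<'E'
from h import *
c=load('t2'); W=cloud(c); img=c['img'].astype(int); v,u=np.mgrid[:480,:640]
K=np.array(c['world_from_camera'])
def pix(u,v,z):
    d=np.array([(u-c['cx'])/c['fx'],(v-c['cy'])/c['fy'],1]); d=K[:3,:3]@d; t=(z-K[2,3])/d[2]; return (K[:3,3]+t*d)[:2]
Z=W[...,2]
m=(u>195)&(u<262)&(v>178)&(v<250)&(Z>.086)&(Z<.1)&(img.min(-1)>110)
P=np.array([pix(a,b,.093) for a,b in zip(u[m],v[m])])
cen=P.mean(0)
for it in range(5):
    rr=np.linalg.norm(P-cen,axis=1); k=(rr>.05)&(rr<.068); A=np.c_[2*P[k],np.ones(k.sum())]; s=np.linalg.lstsq(A,(P[k]**2).sum(1),rcond=None)[0]; cen=s[:2]
print(cen,np.sqrt(s[2]+cen@cen),k.sum(),P[k].min(0),P[k].max(0),(P[k].min(0)+P[k].max(0))/2)
big=cv2.resize(c['img'][170:260,185:285],None,fx=7,fy=6.5,interpolation=cv2.INTER_CUBIC); cv2.imwrite('pics/jar2.png',big[:,:,::-1])
print([pix(185+a/7,170+b/6.5,.093).round(4) for a,b in((0,0),)])
E
```

```text
[0.54464043 0.18371616] 0.05834759724680036 483 [0.48426837 0.12332602] [0.60480779 0.24333192] [0.54453808 0.18332897]
[array([0.6399, 0.2855])]
```

View pics/jar2.png

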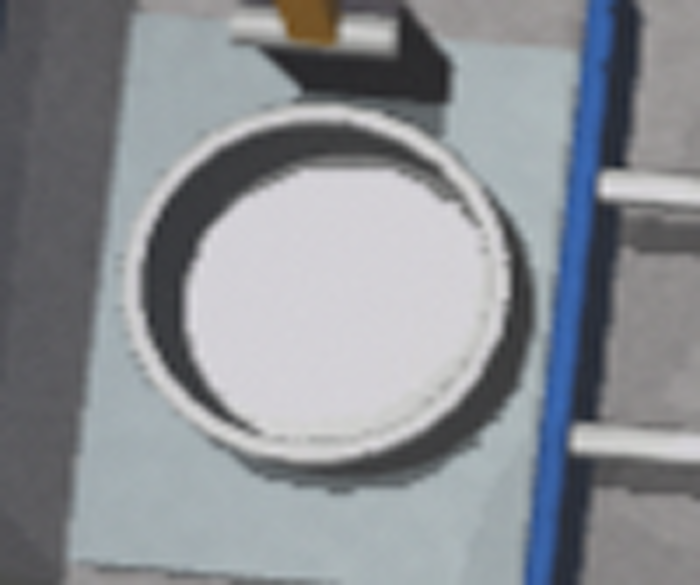

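```bash
python3 - <<'E'
from h import *
J=np.array([.5448,.1842])
P,Rw=lip_pose([J[0]-.03,J[1],.120],0,-4); to(P,Rw)
Ps=[lip_pose([J[0]-.03,J[1],z],0,p) for p,z in((-4,.12),(4,.112),(12,.108),(20,.107),(28,.107),(36,.107))]
for a,b in zip(Ps,Ps[1:]):
    print(a[1].inv().apply(b[0]-a[0]).round(4), np.degrees((a[1].inv()*b[1]).as_rotvec()).round(2))
E
```

```text
shift tool [ 0.0631 -0.0013 -0.0019] world [ 0.0206  0.0022 -0.0597] turn [  0.17 -13.31   0.8 ] | shift in target frame [ 0.061  -0.0022 -0.0164]
[-0.0023  0.     -0.012 ] [-0. -8. -0.]
[-0.0063  0.     -0.0129] [ 0. -8.  0.]
[-0.0093  0.     -0.0128] [ 0. -8.  0.]
[-0.0103  0.     -0.0126] [ 0. -8.  0.]
[-0.0103  0.     -0.0126] [ 0. -8.  0.]
```

>>> drive_tool:
  increments:
    - [0.021, 0, -0.001, 0, -4.4, 0.4, -1]
    - [0.021, -0.001, -0.002, 0, -4.4, 0.4, -1]
    - [0.021, -0.001, -0.003, 0, -4.4, 0, -1]
    - [0, 0, 0, 0, 0, 0, -1]

```text
time_s: 21.25
eef_pos: [0.4294, 0.1835, 0.1981]
eef_rot: [0.0, 0.731, -0.0, -0.682]
wrist_force: [-0.6, -0.2, -4.0]
opening: 0.229
```

```bash
python3 - <<'E'
from h import *
J=np.array([.5448,.1842])
state(); P,Rw=lip_pose([J[0]-.03,J[1],.120],0,-4); to(P,Rw)
for n,r in(('top',(140,340,140,340)),('side',(200,400,180,380))):
  c=snap(n,n+'13.png');a=cv2.resize(c['img'][r[0]:r[1],r[2]:r[3]],None,fx=2,fy=2)
  x=a if n=='top' else np.hstack([x,a])
cv2.imwrite('pics/l13.png',x[:,:,::-1])
E
```

```text
t 21.25 pos [0.4294 0.1835 0.1981] x [ 0.07  -0.001 -0.998] y [ 0.    -1.     0.001] z [-0.998 -0.    -0.07 ] F [-0.6 -0.2 -4. ] op 0.229 q [ 0.16 -0.07  1.96 -0.01  1.18  1.73]
shift tool [-0.001  -0.0007  0.0003] world [-0.0003  0.0007  0.001 ] turn [ 0.01 -0.01 -0.04] | shift in target frame [-0.001  -0.0007  0.0003]
```

View pics/l13.png

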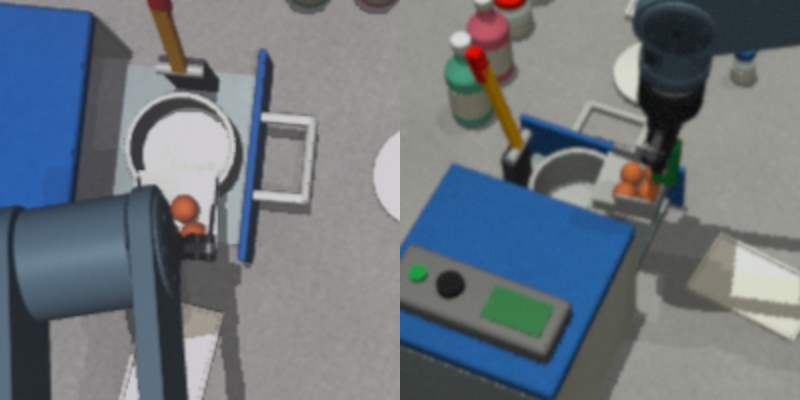

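>>> drive_tool:
  increments:
    - [-0.001, 0, -0.006, 0, -4, 0, -1]
    - [-0.0015, 0, -0.006, 0, -4, 0, -1]
    - [-0.003, 0, -0.0064, 0, -4, 0, -1]
    - [-0.0033, 0, -0.0064, 0, -4, 0, -1]
    - [-0.0045, 0, -0.0064, 0, -4, 0, -1]
    - [-0.0048, 0, -0.0064, 0, -4, 0, -1]
    - [-0.005, 0, -0.0063, 0, -4, 0, -1]
    - [-0.0052, 0, -0.0063, 0, -4, 0, -1]
    - [0, 0, 0, 0, 0, 0, -1]
    - [0, 0, 0, 0, 0, 0, -1]

```text
time_s: 22.6
eef_pos: [0.4852, 0.1844, 0.2198]
eef_rot: [-0.0, -0.518, -0.0, 0.855]
wrist_force: [0.3, 0.3, -1.5]
opening: 0.224
```

```bash
cat > look2.py <<'E'
from h import *
import sys
state()
for n,r in(('top',(140,340,140,340)),('side',(200,400,180,380))):
  c=snap(n,n+sys.argv[1]+'.png');a=cv2.resize(c['img'][r[0]:r[1],r[2]:r[3]],None,fx=2,fy=2)
  x=a if n=='top' else np.hstack([x,a])
cv2.imwrite('pics/l%s.png'%sys.argv[1],x[:,:,::-1])
E
python3 look2.py 14
```

```text
t 22.6 pos [0.4852 0.1844 0.2198] x [-0.463 -0.001 -0.886] y [ 0.001 -1.     0.   ] z [-0.886 -0.001  0.463] F [ 0.3  0.3 -1.5] op 0.224 q [0.1  0.4  1.44 0.05 1.77 1.67]
```

View pics/l14.png

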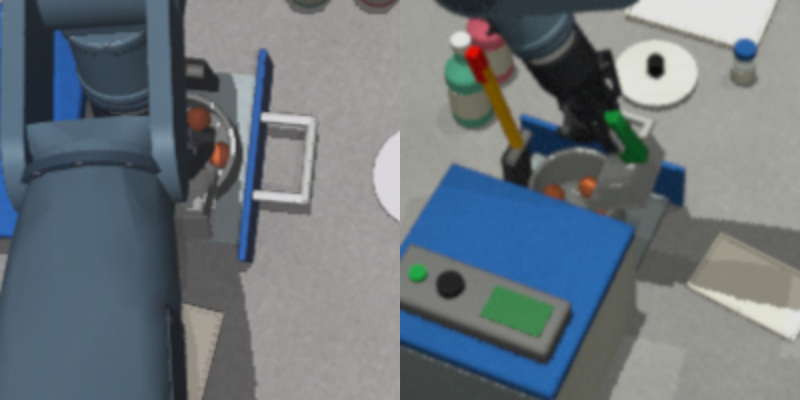

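>>> drive_tool:
  increments:
    - [-0.035, 0, 0.02, 0, 0, 0, -1]
    - [-0.035, 0, 0.03, 0, 5, 0, -1]
    - [0, 0, 0.04, 0, 7, 0, -1]
    - [0, 0, 0.04, 0, 8, 0, -1]
    - [0, 0, 0.03, 0, 7.6, 0, -1]
    - [0, 0, 0, 0, 0, 0, -1]

```text
time_s: 23.45
eef_pos: [0.3649, 0.1846, 0.3362]
eef_rot: [0.001, 0.708, 0.001, -0.706]
wrist_force: [0.4, 0.6, -1.6]
opening: 0.226
```

```bash
python3 look2.py 15
```

```text
t 23.45 pos [0.3649 0.1846 0.3362] x [ 0.004  0.001 -1.   ] y [ 0.003 -1.    -0.001] z [-1.    -0.003 -0.004] F [ 0.4  0.6 -1.6] op 0.226 q [ 0.18 -0.29  1.86  0.    1.56  1.74]
```

View pics/l15.png

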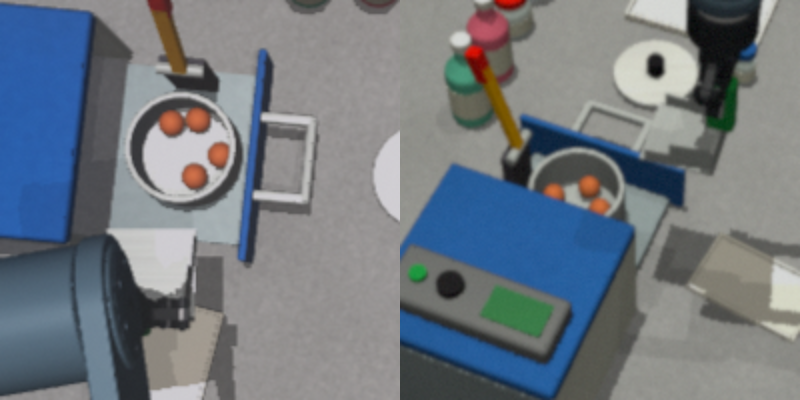

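```bash
python3 - <<'E'
from h import *
to([.456,-.243,.25],want(-4))
E
```

```text
shift tool [ 0.0855  0.4275 -0.0873] world [ 0.088  -0.4273 -0.0856] turn [ 4.09 -0.02  0.02] | shift in target frame [ 0.0856  0.4201 -0.1176]
```

>>> drive_tool:
  increments:
    - [0, 0.04, -0.01, 4, 0, 0, -1]
    - [0.005, 0.054, -0.015, 0, 0, 0, -1]
    - [0.01, 0.054, -0.015, 0, 0, 0, -1]
    - [0.012, 0.054, -0.015, 0, 0, 0, -1]
    - [0.012, 0.054, -0.015, 0, 0, 0, -1]
    - [0.012, 0.054, -0.015, 0, 0, 0, -1]
    - [0.012, 0.054, -0.015, 0, 0, 0, -1]
    - [0.012, 0.05, -0.015, 0, 0, 0, -1]
    - [0.01, 0.006, -0.002, 0, 0, 0, -1]
    - [0, 0, 0, 0, 0, 0, -1]

```text
time_s: 24.8
eef_pos: [0.4584, -0.2425, 0.2472]
eef_rot: [0.026, -0.704, 0.024, 0.709]
wrist_force: [-0.1, -0.5, -1.7]
opening: 0.228
```

```bash
python3 - <<'E'
from h import *
state(); to([.456,-.243,.094],want(-4))
E
```

```text
t 24.8 pos [ 0.4584 -0.2425  0.2472] x [-0.006  0.003 -1.   ] y [-0.071 -0.997 -0.003] z [-0.997  0.071  0.006] F [-0.1 -0.5 -1.7] op 0.228 q [-0.71  0.05  1.74 -0.    1.36  0.93]
shift tool [0.1532 0.0011 0.0014] world [-0.0024 -0.0005 -0.1532] turn [-0.05  0.36  0.17] | shift in target frame [0.1532 0.0007 0.0023]
```

>>> drive_tool:
  increments:
    - [0.04, 0.0005, 0.001, 0, 0.3, 0, -1]
    - [0.05, 0, 0.001, 0, 0, 0, -1]
    - [0.04, 0, 0, 0, 0, 0, -1]
    - [0.017, 0, 0, 0, 0, 0, -1]
    - [0.006, 0, 0, 0, 0, 0, -1]
    - [0.002, 0, 0, 0, 0, 0, -1]
    - [0, 0, 0, 0, 0, 0, -1]

```text
time_s: 25.68
eef_pos: [0.4579, -0.2434, 0.0958]
eef_rot: [-0.024, 0.708, -0.025, -0.705]
wrist_force: [-0.2, -0.6, -0.9]
opening: 0.228
```

```bash
python3 - <<'E'
from h import *
state(); to([.456,-.243,.0915],want(-4))
E
```

```text
t 25.68 pos [ 0.4579 -0.2434  0.0958] x [ 0.005 -0.002 -1.   ] y [-0.069 -0.998  0.002] z [-0.998  0.069 -0.005] F [-0.2 -0.6 -0.9] op 0.228 q [-0.72  0.24  1.87  0.    1.03  0.92]
shift tool [ 0.0043 -0.0003  0.002 ] world [-0.0019  0.0004 -0.0043] turn [ 0.05 -0.28 -0.1 ] | shift in target frame [ 0.0043 -0.0003  0.0019]
```

>>> drive_tool:
  increments:
    - [0.003, 0, 0.001, 0, 0, 0, -1]
    - [0.0015, 0, 0, 0, 0, 0, -1]
    - [0, 0, 0, 0, 0, 0, -1]

```text
time_s: 26.05
eef_pos: [0.4565, -0.2433, 0.0909]
eef_rot: [-0.024, 0.708, -0.025, -0.705]
wrist_force: [-1.6, -0.1, 5.7]
opening: 0.226
```

>>> drive_tool:
  increments:
    - [0, 0, 0, 0, 0, 0, -0.2]
    - [0, 0, 0, 0, 0, 0, 0]
    - [0, 0, 0, 0, 0, 0, 0]
    - [-0.03, 0, 0, 0, 0, 0, 0]
    - [-0.05, 0, 0, 0, 0, 0, 0]
    - [-0.05, 0, 0, 0, 0, 0, 0]
    - [-0.03, 0, 0.05, 0, 0, 0, 0]
    - [0, 0, 0.05, 0, 0, 0, 0]
    - [0, 0, 0, 0, 0, 0, 0]

```text
time_s: 27.18
eef_pos: [0.3538, -0.2352, 0.2497]
eef_rot: [-0.025, 0.708, -0.026, -0.706]
wrist_force: [-0.5, -0.6, -0.6]
opening: 0.503
```

```bash
python3 - <<'E'
from h import *
state()
c=snap('side','side16.png'); a=c['img'][130:330,230:480]
c=snap('top','top16.png'); 
cv2.imwrite('pics/l16.png',np.hstack([cv2.resize(a,None,fx=1.6,fy=2),cv2.resize(c['img'][150:350,300:500],None,fx=2,fy=2)])[:,:,::-1])
W=cloud(c); Z=W[...,2]; v,u=np.mgrid[:480,:640]
m=(Z>.028)&(Z<.06)&(u>315)&(u<390)&(v>190)&(v<265)
p=W[m]; print(len(p), cv2.minAreaRect(p[:,:2].astype(np.float32)), np.percentile(p[:,2],[5,50,95]), np.median(u[m]),np.median(v[m]))
K=np.array(c['world_from_camera'])
def pix(u,v,z):
    d=np.array([(u-c['cx'])/c['fx'],(v-c['cy'])/c['fy'],1]); d=K[:3,:3]@d; t=(z-K[2,3])/d[2]; return (K[:3,3]+t*d)[:2]
dark=(c['img'].max(-1)<90)&(u>335)&(u<370)&(v>212)&(v<243)
print('knob dark',dark.sum(), u[dark].mean(),v[dark].mean(), pix(u[dark].mean(),v[dark].mean(),.04))
w=(c['img'].min(-1)>170)&(u>320)&(u<385)&(v>195)&(v<262)&(Z>.005)&(Z<.025)
print('disc',(u[w].min()+u[w].max())/2,(v[w].min()+v[w].max())/2,pix((u[w].min()+u[w].max())/2,(v[w].min()+v[w].max())/2,.014), np.ptp(u[w]),np.ptp(v[w]))
E
```

```text
t 27.18 pos [ 0.3538 -0.2352  0.2497] x [ 0.003 -0.001 -1.   ] y [-0.071 -0.997  0.001] z [-0.997  0.071 -0.003] F [-0.5 -0.6 -0.6] op 0.503 q [-0.87 -0.18  1.96  0.    1.37  0.77]
102 ((0.5218141674995422, -0.0916357934474945), (0.024230506271123886, 0.024039825424551964), 48.32956314086914) [0.03403404 0.0430396  0.04814547] 353.0 227.0
knob dark 87 352.51724137931035 227.11494252873564 [ 0.52054035 -0.0904118 ]
disc 352.5 227.5 [ 0.52227407 -0.09151036] 51 51
```

View pics/l16.png

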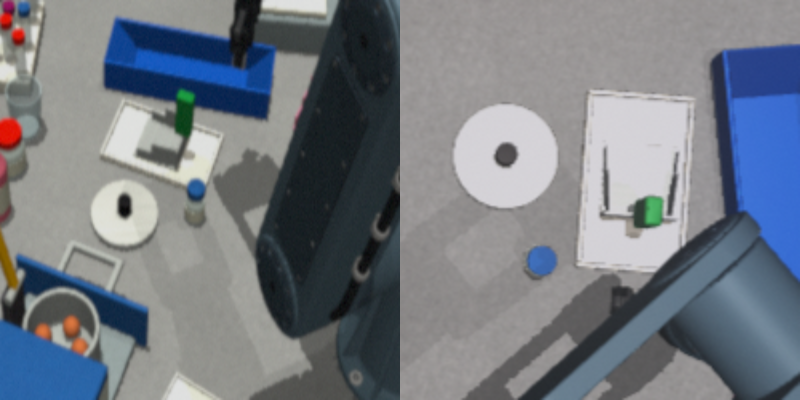

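```bash
python3 - <<'E'
from h import *
to([.521,-.091,.15],want(-4.85))
E
```

```text
shift tool [ 0.1004 -0.1563 -0.1541] world [ 0.165  0.145 -0.1  ] turn [ 0.83 -0.23 -0.06] | shift in target frame [ 0.1    -0.1584 -0.1522]
```

>>> drive_tool:
  increments:
    - [0, -0.039, -0.038, 0.8, 0, 0, 0]
    - [0, -0.039, -0.038, 0, 0, 0, 0]
    - [0, -0.039, -0.038, 0, 0, 0, 0]
    - [0.02, -0.0395, -0.038, 0, 0, 0, 0]
    - [0.04, 0, 0, 0, 0, 0, 0]
    - [0.04, 0, 0, 0, 0, 0, 0]
    - [0, 0, 0, 0, 0, 0, 0]

```text
time_s: 28.15
eef_pos: [0.5184, -0.0901, 0.1463]
eef_rot: [0.03, -0.705, 0.028, 0.708]
wrist_force: [0.1, 0.6, 1.0]
opening: 0.503
```

```bash
python3 - <<'E'
from h import *
state(); to([.521,-.091,.029],want(-4.85))
c=snap('side','side17.png');cv2.imwrite('pics/l17.png',cv2.resize(c['img'][130:330,230:430],None,fx=3,fy=3)[:,:,::-1])
E
```

```text
t 28.15 pos [ 0.5184 -0.0901  0.1463] x [-0.005  0.003 -1.   ] y [-0.082 -0.997 -0.002] z [-0.997  0.082  0.005] F [0.1 0.6 1. ] op 0.503 q [-0.4   0.19  1.81  0.    1.15  1.25]
shift tool [ 0.1173  0.0009 -0.0032] world [ 0.0026 -0.0009 -0.1173] turn [0.16 0.27 0.14] | shift in target frame [ 0.1173  0.0006 -0.0026]
```

View pics/l17.png

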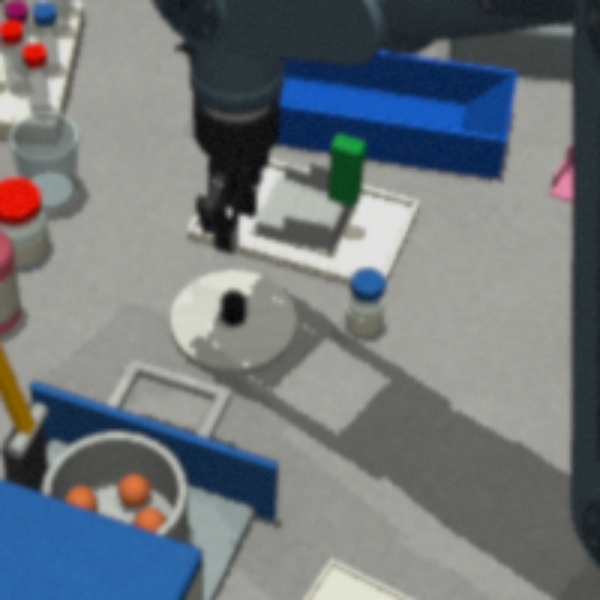

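>>> drive_tool:
  increments:
    - [0.045, 0, -0.0026, 0, 0.2, 0, 0]
    - [0.045, 0, 0, 0, 0, 0, 0]
    - [0.02, 0, 0, 0, 0, 0, 0]
    - [0.007, 0, 0, 0, 0, 0, 0]
    - [0, 0, 0, 0, 0, 0, 0]
    - [0, 0, 0, 0, 0, 0, -1]
    - [0, 0, 0, 0, 0, 0, -1]
    - [0, 0, 0, 0, 0, 0, -1]

```text
time_s: 29.2
eef_pos: [0.5249, -0.0926, 0.0352]
eef_rot: [-0.029, 0.71, -0.03, -0.703]
wrist_force: [-0.4, 1.5, 5.1]
opening: 0.278
```

```bash
python3 -c "
from h import *
state()"
```

```text
t 29.2 pos [ 0.5249 -0.0926  0.0352] x [ 0.01  -0.002 -1.   ] y [-0.083 -0.997  0.001] z [-0.996  0.083 -0.01 ] F [-0.4  1.5  5.1] op 0.278 q [-0.4   0.37  1.85  0.    0.91  1.25]
```

>>> drive_tool:
  increments:
    - [-0.01, 0, 0, 0, 0, 0, -1]
    - [-0.03, 0, 0, 0, 0, 0, -1]
    - [-0.045, 0, 0, 0, 0, 0, -1]
    - [-0.05, 0, 0, 0, 0, 0, -1]
    - [-0.05, 0, 0, 0, 0, 0, -1]
    - [0, 0, 0, 0, 0, 0, -1]

```text
time_s: 29.95
eef_pos: [0.5247, -0.0931, 0.2237]
eef_rot: [-0.028, 0.712, -0.031, -0.701]
wrist_force: [-0.1, -0.1, -2.9]
opening: 0.279
```

```bash
python3 - <<'E'
from h import *
state()
c=snap('side','side18.png');cv2.imwrite('pics/l18.png',cv2.resize(c['img'][60:330,180:450],None,fx=2.2,fy=2.2)[:,:,::-1])
E
```

```text
t 29.95 pos [ 0.5247 -0.0931  0.2237] x [ 0.016 -0.005 -1.   ] y [-0.083 -0.997  0.004] z [-0.996  0.083 -0.016] F [-0.1 -0.1 -2.9] op 0.279 q [-0.4   0.09  1.74  0.    1.29  1.25]
```

View pics/l18.png

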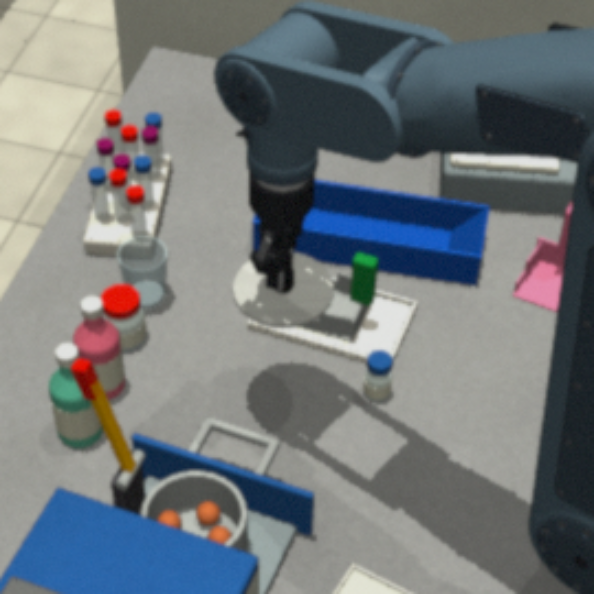

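```bash
cat > lid.py <<'E'
from h import *
import sys
c=load(sys.argv[1]); u0,u1,v0,v1=map(int,sys.argv[2:6]); zr=(float(sys.argv[6]),float(sys.argv[7]))
W=cloud(c); img=c['img'].astype(int); v,u=np.mgrid[:480,:640]
m=(u>u0)&(u<u1)&(v>v0)&(v<v1)&(img.min(-1)>135)&(np.ptp(img,axis=-1)<35)&(W[...,2]>zr[0])&(W[...,2]<zr[1])
mm=m.astype(np.uint8); n,l,s,ce=cv2.connectedComponentsWithStats(mm); k=1+np.argmax(s[1:,4]); m=l==k
p=W[m]; A=np.c_[p[:,:2],np.ones(len(p))]; co=np.linalg.lstsq(A,p[:,2],rcond=None)[0]; res=p[:,2]-A@co
print(len(p),'plane slope',co[:2].round(4),'med z',np.median(p[:,2]).round(4),'sd',res.std().round(4))
K=np.array(c['world_from_camera'])
z0=np.median(p[:,2])
def pix(u,v,z):
    d=np.array([(u-c['cx'])/c['fx'],(v-c['cy'])/c['fy'],1]); d=K[:3,:3]@d; t=(z-K[2,3])/d[2]; return (K[:3,3]+t*d)[:2]
h=cv2.convexHull(np.stack([u[m],v[m]],1).astype(np.int32))[:,0]
for z in (z0,float(sys.argv[8]) if len(sys.argv)>8 else z0):
    P=np.array([pix(a,b,z) for a,b in h]).astype(np.float32); ce,ra=cv2.minEnclosingCircle(P); e=cv2.fitEllipse(P); print('z',round(float(z),4),'circ',np.round(ce,4),round(ra,4),'ell',np.round(e[0],4),np.round(e[1],4))
E
python3 lid.py side18 283 336 170 212 .15 .25 .1985; python3 lid.py top16 315 390 190 265 .005 .03 .014;
```

```text
191 plane slope [0.0114 0.0177] med z 0.2035 sd 0.0029
z 0.2035 circ [ 0.5654 -0.084 ] 0.0398 ell [ 0.561  -0.0855] [0.0341 0.0812]
z 0.1985 circ [ 0.5669 -0.0885] 0.04 ell [ 0.5626 -0.0901] [0.0343 0.0815]
2046 plane slope [ 0.0018 -0.0041] med z 0.015 sd 0.0029
z 0.015 circ [ 0.5227 -0.093 ] 0.064 ell [ 0.5226 -0.0929] [0.1241 0.1258]
z 0.014 circ [ 0.5228 -0.093 ] 0.064 ell [ 0.5227 -0.093 ] [0.1242 0.1259]
```

```bash
python3 - <<'E'
from h import *
to([.5468,.1841,.2],want(-4.85))
E
```

```text
shift tool [ 0.0201 -0.2776 -0.0005] world [ 0.0237  0.2765 -0.0206] turn [ 0.09 -0.63 -0.11] | shift in target frame [ 0.0206 -0.2775 -0.0003]
```

>>> drive_tool:
  increments:
    - [0, -0.03, 0, 0, 0, 0, -1]
    - [0, -0.05, 0, 0, -0.3, 0, -1]
    - [0, -0.05, 0, 0, 0, 0, -1]
    - [0, -0.05, 0, 0, 0, 0, -1]
    - [0, -0.05, 0, 0, 0, 0, -1]
    - [0.01, -0.035, 0, 0, 0, 0, -1]
    - [0.01, -0.0125, 0, 0, 0, 0, -1]
    - [0, 0, 0, 0, 0, 0, -1]

```text
time_s: 31.0
eef_pos: [0.5434, 0.1845, 0.1953]
eef_rot: [0.028, -0.705, 0.03, 0.708]
wrist_force: [0.3, -0.6, -3.2]
opening: 0.28
```

```bash
python3 - <<'E'
from h import *
to([.5468,.1841,.15],want(-4.85)); state()
E
```

```text
shift tool [ 0.0453  0.     -0.0036] world [ 0.0034 -0.0004 -0.0453] turn [ 0.16  0.21 -0.1 ] | shift in target frame [ 0.0453  0.0001 -0.0034]
t 31.0 pos [0.5434 0.1845 0.1953] x [-0.004 -0.001 -1.   ] y [-0.082 -0.997  0.002] z [-0.997  0.082  0.004] F [ 0.3 -0.6 -3.2] op 0.28 q [ 0.12  0.23  1.65 -0.    1.27  1.77]
```

>>> drive_tool:
  increments:
    - [0.015, 0, -0.002, 0, 0.5, 0, -1]
    - [0.02, 0, -0.001, 0, 0, 0, -1]
    - [0.01, 0, 0, 0, 0, 0, -1]
    - [0, 0, 0, 0, 0, 0, -1]

```text
time_s: 31.5
eef_pos: [0.548, 0.1832, 0.1522]
eef_rot: [-0.029, 0.709, -0.03, -0.704]
wrist_force: [0.0, -0.4, -2.7]
opening: 0.274
```

```bash
python3 - <<'E'
from h import *
to([.5468,.1841,.122],want(-4.85)); state()
for n,r in(('top',(140,340,140,340)),('side',(200,400,180,380))):
  c=snap(n,n+'19.png');a=cv2.resize(c['img'][r[0]:r[1],r[2]:r[3]],None,fx=2,fy=2)
  x=a if n=='top' else np.hstack([x,a])
cv2.imwrite('pics/l19.png',x[:,:,::-1])
E
```

```text
shift tool [ 0.0302 -0.0009  0.0015] world [-0.0012  0.0009 -0.0302] turn [ 0.02 -0.45 -0.06] | shift in target frame [ 0.0302 -0.0008  0.0012]
t 31.5 pos [0.548  0.1832 0.1522] x [ 0.008 -0.002 -1.   ] y [-0.084 -0.996  0.001] z [-0.996  0.084 -0.008] F [ 0.  -0.4 -2.7] op 0.274 q [ 0.12  0.28  1.68 -0.    1.17  1.77]
```

View pics/l19.png

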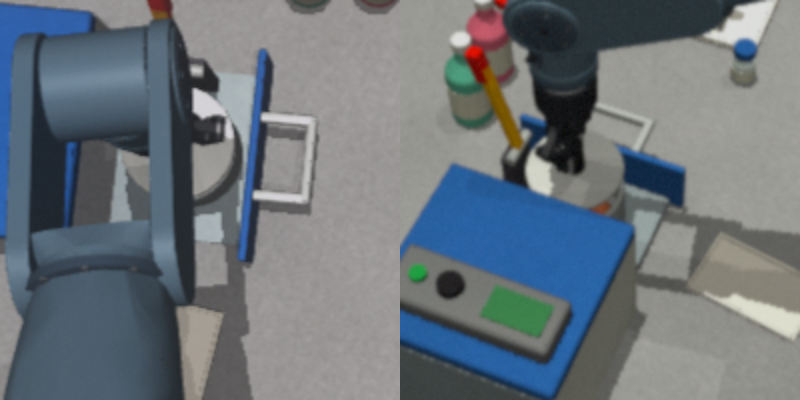

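Over the jar, well aligned. Lower slowly.

>>> drive_tool:
  increments:
    - [0.008, -0.001, 0.001, 0, 0, 0, -1]
    - [0.008, 0, 0, 0, 0, 0, -1]
    - [0.006, 0, 0, 0, 0, 0, -1]
    - [0.004, 0, 0, 0, 0, 0, -1]
    - [0, 0, 0, 0, 0, 0, -1]

```text
time_s: 32.22
eef_pos: [0.5476, 0.1853, 0.1265]
eef_rot: [-0.029, 0.71, -0.03, -0.703]
wrist_force: [0.6, 0.3, -2.6]
opening: 0.28
```

```bash
python3 - <<'E'
from h import *
to([.5468,.1841,.122],want(-4.85)); state()
E
```

```text
shift tool [0.0045 0.0012 0.0007] world [-0.0008 -0.0012 -0.0045] turn [ 0.09 -0.52 -0.03] | shift in target frame [0.0045 0.0012 0.0007]
t 32.23 pos [0.5476 0.1853 0.1265] x [ 0.009 -0.001 -1.   ] y [-0.083 -0.997  0.001] z [-0.997  0.083 -0.009] F [ 0.6  0.3 -2.6] op 0.28 q [ 0.12  0.31  1.7  -0.    1.12  1.78]
```

>>> drive_tool:
  increments:
    - [0.002, 0.001, 0.0005, 0, 0, 0, -1]
    - [0.0015, 0, 0, 0, 0, 0, -1]
    - [0.0015, 0, 0, 0, 0, 0, -1]
    - [0, 0, 0, 0, 0, 0, -1]

```text
time_s: 32.72
eef_pos: [0.5474, 0.1844, 0.1222]
eef_rot: [-0.029, 0.71, -0.03, -0.703]
wrist_force: [-0.5, -0.9, -0.8]
opening: 0.278
```

```bash
python3 - <<'E'
from h import *
to([.5468,.1841,.122],want(-4.85)); state()
c=snap('side','side20.png');cv2.imwrite('pics/l20.png',cv2.resize(c['img'][230:330,210:330],None,fx=5,fy=5)[:,:,::-1])
E
```

```text
shift tool [0.0002 0.0003 0.0006] world [-0.0006 -0.0003 -0.0002] turn [ 0.09 -0.59 -0.01] | shift in target frame [0.0002 0.0003 0.0006]
t 32.73 pos [0.5474 0.1844 0.1222] x [ 0.01  -0.001 -1.   ] y [-0.083 -0.997  0.   ] z [-0.996  0.083 -0.01 ] F [-0.5 -0.9 -0.8] op 0.278 q [ 0.12  0.32  1.7  -0.    1.11  1.78]
```

View pics/l20.png

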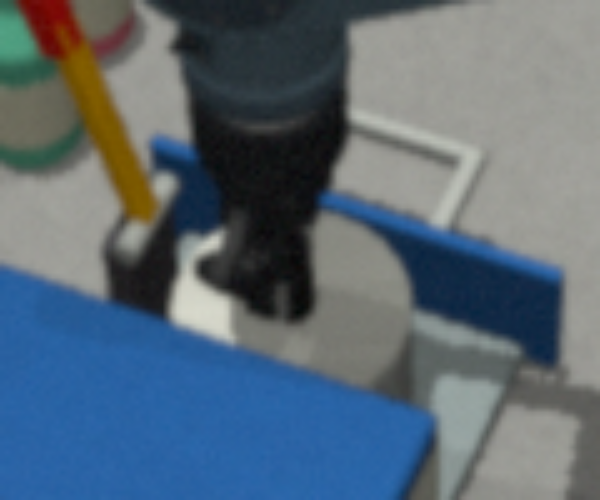

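>>> drive_tool:
  increments:
    - [0.001, 0, 0, 0, 0, 0, -1]
    - [0, 0, 0, 0, 0, 0, -0.2]
    - [0, 0, 0, 0, 0, 0, 0]
    - [0, 0, 0, 0, 0, 0, 0]
    - [-0.03, 0, 0, 0, 0, 0, 0]
    - [-0.05, 0, 0, 0, 0, 0, 0]
    - [-0.05, 0, 0.04, 0, 0, 0, 0]
    - [-0.05, 0, 0.06, 0, 0, 0, 0]
    - [0, 0, 0.06, 0, 0, 0, 0]
    - [0, 0, 0, 0, 0, 0, 0]

```text
time_s: 34.02
eef_pos: [0.3958, 0.1972, 0.2884]
eef_rot: [-0.028, 0.71, -0.029, -0.703]
wrist_force: [0.0, -0.5, 0.3]
opening: 0.498
```

```bash
python3 look2.py 21; python3 lid.py top21 195 270 170 260 .085 .13 .101; python3 lid.py side21 240 310 240 310 .085 .13 .101
```

```text
t 34.02 pos [0.3958 0.1972 0.2884] x [ 0.01  -0.001 -1.   ] y [-0.081 -0.997  0.   ] z [-0.997  0.081 -0.01 ] F [ 0.  -0.5  0.3] op 0.498 q [ 0.19 -0.18  1.87 -0.    1.44  1.85]
2297 plane slope [ 0.003  -0.0013] med z 0.1019 sd 0.0028
z 0.1019 circ [0.5443 0.1813] 0.062 ell [0.5446 0.1817] [0.1221 0.1233]
z 0.101 circ [0.5444 0.1815] 0.0621 ell [0.5447 0.1818] [0.1222 0.1234]
1083 plane slope [-0.003   0.0021] med z 0.1023 sd 0.0031
z 0.1023 circ [0.5399 0.1854] 0.0615 ell [0.5398 0.1799] [0.109  0.1243]
z 0.101 circ [0.5402 0.1846] 0.0616 ell [0.5401 0.1791] [0.1092 0.1244]
```

View pics/l21.png

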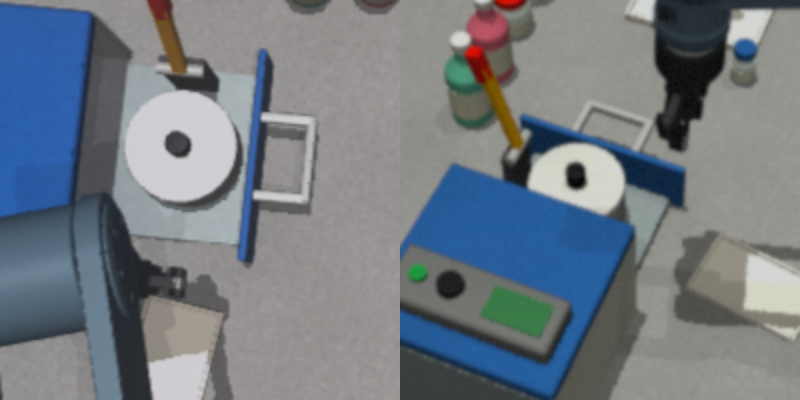

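```bash
python3 - <<'E'
from h import *
to([.6565,.1768,.38],want(-4.85))
c=load('top21'); W=cloud(c); img=c['img'].astype(int); v,u=np.mgrid[:480,:640]
m=(u>205)&(u<240)&(v>125)&(v<180)&(img[...,0]>120)&(img[...,2]<60); p=W[m]; 
print(len(p)); i=np.argsort(p[:,2]); print(p[i[::max(1,len(p)//10)]].round(3))
E
```

```text
shift tool [-0.0881 -0.0012 -0.2591] world [ 0.2573 -0.0201  0.0912] turn [ 0.12 -0.67  0.  ] | shift in target frame [-0.0912 -0.0018 -0.2581]
79
[[0.657 0.181 0.302]
 [0.664 0.169 0.305]
 [0.671 0.169 0.307]
 [0.667 0.174 0.307]
 [0.663 0.182 0.307]
 [0.667 0.169 0.308]
 [0.658 0.174 0.308]
 [0.657 0.168 0.309]
 [0.665 0.179 0.309]
 [0.668 0.172 0.311]
 [0.668 0.166 0.311]
 [0.656 0.169 0.313]]
```

>>> drive_tool:
  increments:
    - [-0.045, 0, -0.02, 0, -0.6, 0, 0]
    - [-0.045, 0, -0.04, 0, 0, 0, 0]
    - [0, 0, -0.05, 0, 0, 0, 0]
    - [0, 0, -0.05, 0, 0, 0, 0]
    - [0, -0.001, -0.05, 0, 0, 0, 0]
    - [0, 0, -0.04, 0, 0, 0, 0]
    - [0, 0, -0.008, 0, 0, 0, 0]
    - [0, 0, 0, 0, 0, 0, 0]

```text
time_s: 35.12
eef_pos: [0.6565, 0.1759, 0.3769]
eef_rot: [0.029, -0.706, 0.03, 0.707]
wrist_force: [-0.8, -0.4, -0.7]
opening: 0.501
```

```bash
python3 - <<'E'
from h import *
state(); to([.6565,.175,.2827],want(-4.85))
E
```

```text
t 35.12 pos [0.6565 0.1759 0.3769] x [-0.003 -0.    -1.   ] y [-0.084 -0.996  0.001] z [-0.996  0.084  0.003] F [-0.8 -0.4 -0.7] op 0.501 q [ 0.09  0.35  1.13 -0.    1.66  1.74]
shift tool [ 0.0942  0.0009 -0.0003] world [ 0.     -0.0009 -0.0942] turn [ 0.04  0.15 -0.04] | shift in target frame [ 0.0942  0.0009 -0.0001]
```

>>> drive_tool:
  increments:
    - [0.045, 0.001, 0, 0, 0, 0, 0]
    - [0.035, 0, 0, 0, 0, 0, 0]
    - [0.014, 0, 0, 0, 0, 0, 0]
    - [0, 0, 0, 0, 0, 0, -1]
    - [0, 0, 0, 0, 0, 0, -1]
    - [0, 0, 0, 0, 0, 0, -1]

```text
time_s: 35.88
eef_pos: [0.6558, 0.1767, 0.2858]
eef_rot: [-0.03, 0.707, -0.028, -0.706]
wrist_force: [-1.0, 4.5, -3.7]
opening: 0.194
```

```bash
python3 - <<'E'
from h import *
state()
r=.152; qs=np.radians([103,97,90,80,70,60,50,40,30,20,10,0])
for a,b in zip(qs,qs[1:]): print(np.degrees(b).round(), 'x',round(-r*(np.sin(b)-np.sin(a)),4),'z',round(r*(np.cos(b)-np.cos(a)),4))
E
```

```text
t 35.88 pos [0.6558 0.1767 0.2858] x [ 0.001  0.002 -1.   ] y [-0.082 -0.997 -0.002] z [-0.997  0.082 -0.001] F [-1.   4.5 -3.7] op 0.194 q [0.09 0.38 1.27 0.   1.49 1.74]
97.0 x -0.0028 z 0.0157
90.0 x -0.0011 z 0.0185
80.0 x 0.0023 z 0.0264
70.0 x 0.0069 z 0.0256
60.0 x 0.0112 z 0.024
50.0 x 0.0152 z 0.0217
40.0 x 0.0187 z 0.0187
30.0 x 0.0217 z 0.0152
20.0 x 0.024 z 0.0112
10.0 x 0.0256 z 0.0069
0.0 x 0.0264 z 0.0023
```

>>> drive_tool:
  increments:
    - [-0.0028, 0, 0.0157, 0, 0, 0, -1]
    - [-0.001, 0, 0.0185, 0, 0, 0, -1]
    - [0.0023, 0, 0.0264, 0, 0, 0, -1]
    - [0.0069, 0, 0.0256, 0, 0, 0, -1]
    - [0.0112, 0, 0.024, 0, 0, 0, -1]
    - [0.0152, 0, 0.0217, 0, 0, 0, -1]

```text
time_s: 36.62
eef_pos: [0.527, 0.188, 0.2596]
eef_rot: [-0.03, 0.711, -0.028, -0.702]
wrist_force: [-3.7, 5.0, 14.8]
opening: 0.199
```

```bash
python3 - <<'E'
from h import *
state()
E
```

```text
t 36.62 pos [0.527  0.188  0.2596] x [ 0.012  0.003 -1.   ] y [-0.082 -0.997 -0.004] z [-0.997  0.082 -0.012] F [-3.7  5.  14.8] op 0.199 q [0.13 0.12 1.64 0.   1.37 1.78]
```

>>> drive_tool:
  increments:
    - [0.028, 0, 0.025, 0, 0, 0, -1]
    - [0.0225, 0, 0.0158, 0, 0, 0, -1]
    - [0.025, 0, 0.0117, 0, 0, 0, -1]
    - [0.0266, 0, 0.007, 0, 0, 0, -1]
    - [0.02, 0, 0.002, 0, 0, 0, -1]
    - [0, 0, 0, 0, 0, 0, -1]

```text
time_s: 37.38
eef_pos: [0.4648, 0.1934, 0.1325]
eef_rot: [-0.031, 0.708, -0.028, -0.705]
wrist_force: [-1.2, 8.0, -0.4]
opening: 0.2
```

```bash
python3 look2.py 22
```

```text
t 37.38 pos [0.4648 0.1934 0.1325] x [ 0.005  0.003 -1.   ] y [-0.083 -0.997 -0.004] z [-0.997  0.083 -0.004] F [-1.2  8.  -0.4] op 0.2 q [0.16 0.15 1.88 0.   1.1  1.81]
```

View pics/l22.png

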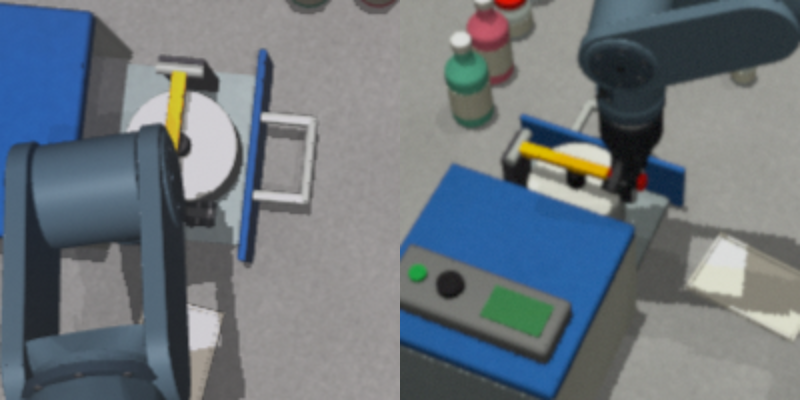

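>>> drive_tool:
  increments:
    - [0, 0, 0, 0, 0, 0, -0.2]
    - [0, 0, 0, 0, 0, 0, 0]
    - [-0.03, 0, 0, 0, 0, 0, 0]
    - [-0.04, 0, 0, 0, 0, 0, -1]
    - [0, 0, 0, 0, 0, 0, -1]
    - [0, 0, 0, 0, 0, 0, -1]

```text
time_s: 38.22
eef_pos: [0.463, 0.1911, 0.2007]
eef_rot: [0.029, -0.706, 0.03, 0.707]
wrist_force: [0.0, 0.2, -0.4]
opening: 0.003
```

```bash
python3 - <<'E'
from h import *
state(); to([.472,.192,.165],want(-4.85))
E
python3 look2.py 23
```

```text
t 38.23 pos [0.463  0.1911 0.2007] x [-0. -0. -1.] y [-0.083 -0.997  0.   ] z [-0.997  0.083  0.   ] F [ 0.   0.2 -0.4] op 0.003 q [ 0.15  0.06  1.83 -0.    1.25  1.81]
shift tool [ 0.0357 -0.0016 -0.0089] world [ 0.009   0.0009 -0.0357] turn [ 0.07  0.01 -0.03] | shift in target frame [ 0.0357 -0.0016 -0.0089]
t 38.23 pos [0.463  0.1911 0.2007] x [-0. -0. -1.] y [-0.083 -0.997  0.   ] z [-0.997  0.083  0.   ] F [ 0.   0.2 -0.4] op 0.003 q [ 0.15  0.06  1.83 -0.    1.25  1.81]
```

View pics/l23.png

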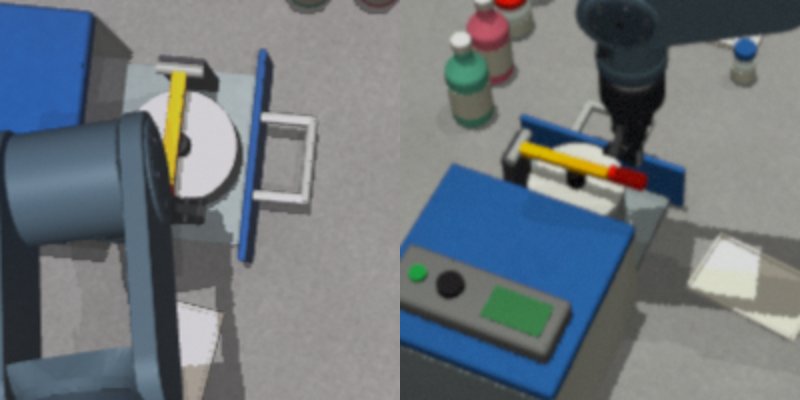

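>>> drive_tool:
  increments:
    - [0.018, -0.0015, -0.008, 0, 0, 0, -1]
    - [0.018, 0, 0, 0, 0, 0, -1]
    - [0.004, 0, 0, 0, 0, 0, -1]
    - [0.002, 0, 0, 0, 0, 0, -1]
    - [0, 0, 0, 0, 0, 0, -1]

```text
time_s: 38.95
eef_pos: [0.4711, 0.1927, 0.1624]
eef_rot: [0.029, -0.706, 0.029, 0.707]
wrist_force: [-15.6, -0.5, 36.3]
opening: -0.001
```

>>> drive_tool:
  increments:
    - [-0.02, 0, 0, 0, 0, 0, -1]
    - [-0.05, 0, 0, 0, 0, 0, -1]
    - [-0.05, 0, 0.05, 0, 0, 0, -1]
    - [0, 0.05, 0.05, 0, 0, 0, 0]
    - [0, 0.05, 0, 0, 0, 0, 0]
    - [0, 0, 0, 0, 0, 0, 0]

```text
time_s: 39.7
eef_pos: [0.3745, 0.1035, 0.2723]
eef_rot: [0.031, -0.706, 0.031, 0.707]
wrist_force: [0.5, -0.1, 0.7]
opening: 0.497
```

```bash
python3 look2.py 24; python3 - <<'E'
from h import *
for n in('t1','top24','side24'):
    c=load(n); W=cloud(c); img=c['img'].astype(int); v,u=np.mgrid[:480,:640]
    r,g,b=img[...,0],img[...,1],img[...,2]
    if n[0]=='t': bb=(u>195)&(u<250)&(v>160)&(v<265)
    else: bb=(u>225)&(u<320)&(v>255)&(v<310)
    m=bb&(r>130)&(b<80)&(r-b>80)&(W[...,2]>.12)
    p=W[m]; A=np.c_[.623-p[:,0],np.ones(len(p))]; y=(r>150)&(g>110)
    my=m&y; mr=m&(g<70)
    py=W[my]; co=np.linalg.lstsq(np.c_[.623-py[:,0],np.ones(len(py))],py[:,2],rcond=None)[0] if len(py)>5 else None
    print(n,len(py),'yellow slope',co,'red z',np.nanmedian(W[mr][:,2]),mr.sum())
E
```

```text
t 39.7 pos [0.3745 0.1035 0.2723] x [-0.001 -0.001 -1.   ] y [-0.087 -0.996  0.001] z [-0.996  0.087  0.001] F [ 0.5 -0.1  0.7] op 0.497 q [-0.04 -0.3   2.   -0.    1.44  1.62]
t1 388 yellow slope [0.05818111 0.14464019] red z 0.16123899211536952 174
top24 394 yellow slope [0.00125712 0.1449138 ] red z 0.1524581060136081 169
side24 233 yellow slope [0.00150897 0.14504362] red z 0.15286928037930925 110
```

View pics/l24.png

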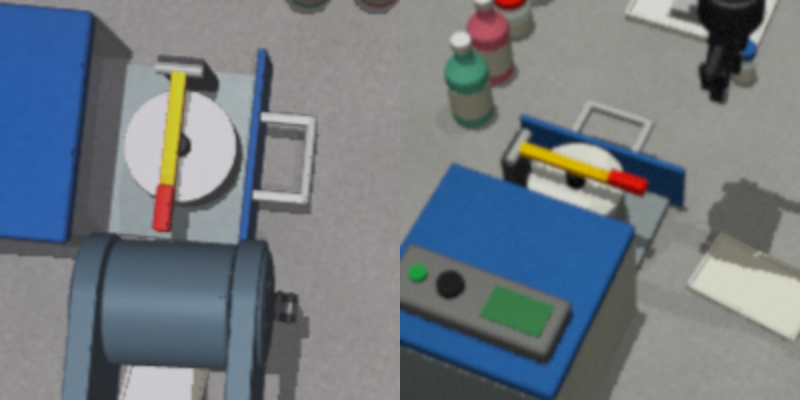

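```bash
python3 lid.py top24 195 270 170 260 .085 .13 .101; python3 - <<'E'
from h import *
to([.5326,.0445,.2],want(-4.85))
E
```

```text
1120 plane slope [-0.0005 -0.0083] med z 0.102 sd 0.0026
z 0.102 circ [0.5435 0.1729] 0.0604 ell [0.5436 0.1617] [0.0767 0.1185]
z 0.101 circ [0.5436 0.1731] 0.0604 ell [0.5437 0.1618] [0.0768 0.1186]
shift tool [ 0.0722  0.0474 -0.1622] world [ 0.1575 -0.061  -0.0724] turn [-0.02  0.08  0.  ] | shift in target frame [ 0.0724  0.0474 -0.1621]
```

>>> drive_tool:
  increments:
    - [0.01, 0.016, -0.054, 0, 0, 0, 0]
    - [0.03, 0.016, -0.054, 0, 0, 0, 0]
    - [0.032, 0.0155, -0.054, 0, 0, 0, 0]
    - [0, 0, 0, 0, 0, 0, 0]
    - [0.05, 0, 0, 0, 0, 0, 0]
    - [0.05, 0, 0, 0, 0, 0, 0]
    - [0.03, 0, 0, 0, 0, 0, 0]
    - [0, 0, 0, 0, 0, 0, -1]
    - [0, 0, 0, 0, 0, 0, -1]
    - [0, 0, 0, 0, 0, 0, -1]

```text
time_s: 41.05
eef_pos: [0.53, 0.0467, 0.0736]
eef_rot: [-0.029, 0.707, -0.029, -0.706]
wrist_force: [-1.1, 2.8, -2.5]
opening: 0.122
```

```bash
python3 - <<'E'
from h import *
state(); 
c=snap('side','side25.png');cv2.imwrite('pics/l25.png',cv2.resize(c['img'][180:380,180:380],None,fx=3,fy=3)[:,:,::-1])
E
```

```text
t 41.05 pos [0.53   0.0467 0.0736] x [ 0.  0. -1.] y [-0.083 -0.997 -0.   ] z [-0.997  0.083 -0.   ] F [-1.1  2.8 -2.5] op 0.122 q [-0.14  0.31  1.84  0.    1.    1.52]
```

View pics/l25.png

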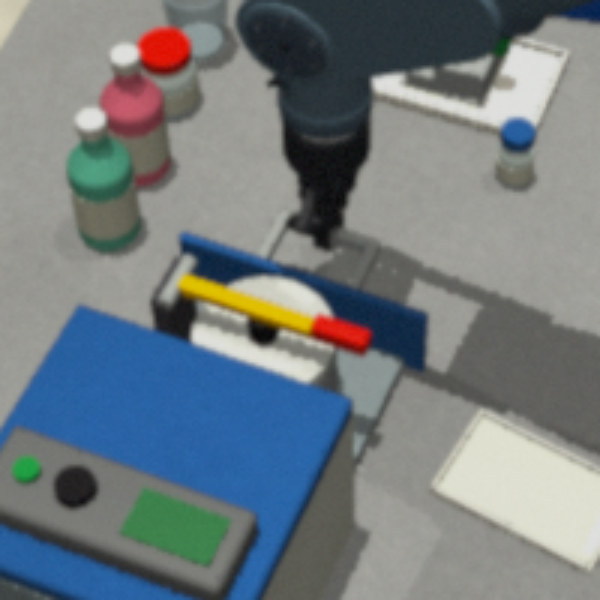

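```bash
python3 - <<'E'
from h import *
c=load('side25'); W=cloud(c); v,u=np.mgrid[:480,:640]
img=c['img'].astype(int)
m=(u>255)&(u<330)&(v>150)&(v<262)&(W[...,2]>.1)&(abs(W[...,0]-.53)<.12)&(abs(W[...,1]-.0467)<.2)
p=W[m]
for z in np.arange(.1,.42,.02):
    k=(p[:,2]>=z)&(p[:,2]<z+.02)
    if k.sum()>3: print(round(z,2),k.sum(),'y-tcp',np.percentile(p[k,1]-.0467,[2,98]).round(3),'x',np.percentile(p[k,0]-.53,[2,98]).round(3))
E
```

```text
0.1 42 y-tcp [-0.036  0.033] x [-0.016  0.005]
0.12 56 y-tcp [-0.018  0.051] x [-0.019  0.003]
0.14 83 y-tcp [-0.01   0.065] x [-0.02   0.014]
0.16 105 y-tcp [0.015 0.064] x [-0.021  0.018]
0.18 69 y-tcp [0.014 0.041] x [-0.036  0.027]
0.2 149 y-tcp [-0.002  0.04 ] x [-0.038  0.026]
0.22 195 y-tcp [-0.004  0.039] x [-0.038  0.029]
0.24 99 y-tcp [-0.001  0.041] x [-0.041  0.026]
0.26 180 y-tcp [-0.003  0.041] x [-0.04   0.031]
0.28 160 y-tcp [0.002 0.04 ] x [-0.039  0.021]
0.3 112 y-tcp [0.013 0.04 ] x [-0.036  0.032]
0.32 5 y-tcp [0.041 0.059] x [-0.012  0.008]
0.34 91 y-tcp [0.053 0.066] x [-0.031  0.039]
0.36 231 y-tcp [0.053 0.069] x [-0.06   0.047]
0.38 347 y-tcp [-0.039  0.072] x [-0.088  0.048]
0.4 731 y-tcp [-0.044  0.075] x [-0.107  0.039]
```

>>> drive_tool:
  increments:
    - [0, 0, 0, 0, 0, 0, -0.3]
    - [0, 0, 0, 0, 0, 0, 0]
    - [-0.03, 0, 0, 0, 0, 0, 0]
    - [-0.04, 0, 0, 0, 0, 0, -1]
    - [0, 0.04, 0, 0, 0, 0, -1]
    - [0, 0, 0, 10, 0, 0, -1]
    - [0, 0, 0, 10, 0, 0, -1]
    - [0, 0, 0, 10, 0, 0, -1]
    - [0, 0, 0, 10, 0, 0, -1]
    - [0, 0, 0, 10, 0, 0, -1]

```text
time_s: 42.35
eef_pos: [0.527, 0.0057, 0.1433]
eef_rot: [-0.327, 0.627, -0.327, -0.626]
wrist_force: [0.1, 0.8, -0.2]
opening: 0.004
```

>>> drive_tool:
  increments:
    - [0, 0, 0, 10, 0, 0, -1]
    - [0, 0, 0, 10, 0, 0, -1]
    - [0, 0, 0, 10, 0, 0, -1]
    - [0, 0, 0, 10, 0, 0, -1]
    - [0, 0, 0, 0, 0, 0, -1]

```text
time_s: 42.98
eef_pos: [0.5269, 0.0058, 0.1431]
eef_rot: [0.52, -0.479, 0.52, 0.479]
wrist_force: [-0.1, -0.6, 0.6]
opening: -0.002
```

```bash
python3 - <<'E'
from h import *
state(); to([.5300-.045*.0845,.0455-.045*.996,.072])
E
```

```text
t 42.98 pos [0.5269 0.0058 0.1431] x [ 0.001 -0.001 -1.   ] y [-0.997  0.082 -0.001] z [ 0.082  0.997 -0.001] F [-0.1 -0.6  0.6] op -0.002 q [-0.21  0.19  1.81 -0.    1.14  3.01]
shift tool [ 0.0711  0.0004 -0.0051] world [-0.0007 -0.0051 -0.0711] turn [0. 0. 0.] | shift in target frame [ 0.0711  0.0004 -0.0051]
```

>>> drive_tool:
  increments:
    - [0, 0, 0, -10.5, 0, 0, -1]
    - [0, 0, 0, -10.5, 0, 0, -1]
    - [0, 0, 0, -10.5, 0, 0, -1]
    - [0, 0, 0, -10.5, 0, 0, -1]
    - [0, 0, 0, -10.5, 0, 0, -1]
    - [0, 0, 0, -10.5, 0, 0, -1]
    - [0, 0, 0, -10.5, 0, 0, -1]
    - [0, 0, 0, -10.5, 0, 0, -1]
    - [0, 0, 0, -10.5, 0, 0, -1]

```text
time_s: 44.1
eef_pos: [0.5268, 0.0059, 0.1429]
eef_rot: [0.002, 0.707, 0.002, -0.707]
wrist_force: [0.5, 0.2, -0.5]
opening: 0.0
```

>>> drive_tool:
  increments:
    - [0, 0, 0, -10.5, 0, 0, -1]
    - [0, 0, 0, -10.5, 0, 0, -1]
    - [0, 0, 0, -10.5, 0, 0, -1]
    - [0, 0, 0, -10.5, 0, 0, -1]
    - [0, 0, 0, -10.5, 0, 0, -1]
    - [0, 0, 0, -10.5, 0, 0, -1]
    - [0, 0, 0, -10.5, 0, 0, -1]
    - [0, 0, 0, -1.5, 0, 0, -1]
    - [0, 0, 0, 0, 0, 0, -1]

```text
time_s: 45.22
eef_pos: [0.5266, 0.006, 0.1427]
eef_rot: [-0.429, -0.562, -0.429, 0.562]
wrist_force: [0.5, -0.8, -0.2]
opening: -0.001
```

```bash
python3 - <<'E'
from h import *
state(); to([.5300-.045*.0845,.0455-.045*.996,.072])
E
```

```text
t 45.23 pos [0.5266 0.006  0.1427] x [-0. -0. -1.] y [ 0.964 -0.265 -0.   ] z [-0.265 -0.964  0.   ] F [ 0.5 -0.8 -0.2] op -0.001 q [-0.21  0.19  1.81 -0.    1.14  0.05]
shift tool [0.0707 0.001  0.0052] world [-0.0004 -0.0053 -0.0707] turn [0. 0. 0.] | shift in target frame [0.0707 0.001  0.0052]
```

>>> drive_tool:
  increments:
    - [0, 0, 0, -10.4, 0, 0, -1]
    - [0.03, 0, 0, 0, 0, 0, -1]
    - [0.04, 0, 0, 0, 0, 0, -1]
    - [0, 0, -0.012, 0, 0, 0, -1]
    - [0, 0, -0.008, 0, 0, 0, -1]
    - [0, 0, -0.008, 0, 0, 0, -1]
    - [0, 0, -0.008, 0, 0, 0, -1]
    - [0, 0, -0.01, 0, 0, 0, -1]

```text
time_s: 46.22
eef_pos: [0.5316, 0.052, 0.0739]
eef_rot: [0.479, 0.521, 0.477, -0.52]
wrist_force: [0.8, -5.3, 3.5]
opening: 0.004
```

```bash
python3 look2.py 26
```

```text
t 46.23 pos [0.5316 0.052  0.0739] x [ 0.002 -0.001 -1.   ] y [ 0.996 -0.085  0.002] z [-0.085 -0.996  0.001] F [ 0.8 -5.3  3.5] op 0.004 q [-0.12  0.31  1.83 -0.    1.   -0.04]
```

View pics/l26.png

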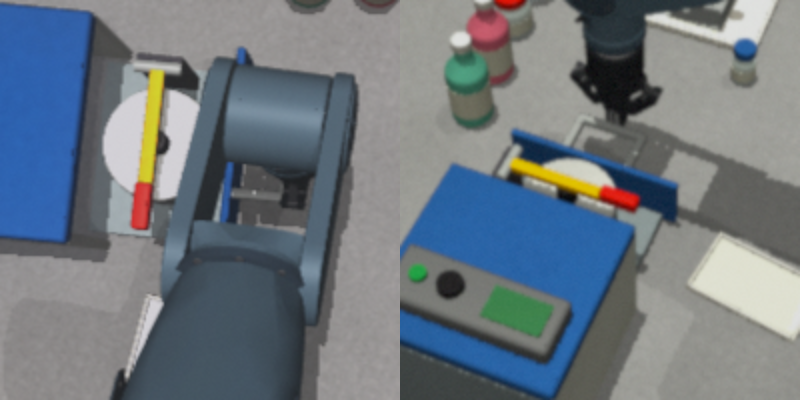

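>>> drive_tool:
  increments:
    - [0, 0, -0.012, 0, 0, 0, -1]
    - [0, 0, -0.014, 0, 0, 0, -1]
    - [0, 0, -0.014, 0, 0, 0, -1]
    - [0, 0, -0.014, 0, 0, 0, -1]
    - [0, 0, -0.014, 0, 0, 0, -1]
    - [0, 0, -0.014, 0, 0, 0, -1]
    - [0, 0, -0.014, 0, 0, 0, -1]
    - [0, 0, -0.014, 0, 0, 0, -1]

```text
time_s: 47.32
eef_pos: [0.54, 0.1624, 0.0725]
eef_rot: [-0.478, -0.521, -0.478, 0.521]
wrist_force: [1.7, -5.2, 1.2]
opening: -0.003
```

```bash
python3 look2.py 27
```

```text
t 47.33 pos [0.54   0.1624 0.0725] x [-0. -0. -1.] y [ 0.996 -0.085  0.   ] z [-0.085 -0.996  0.   ] F [ 1.7 -5.2  1.2] op -0.003 q [ 0.08  0.37  1.75 -0.    1.02  0.17]
```

View pics/l27.png

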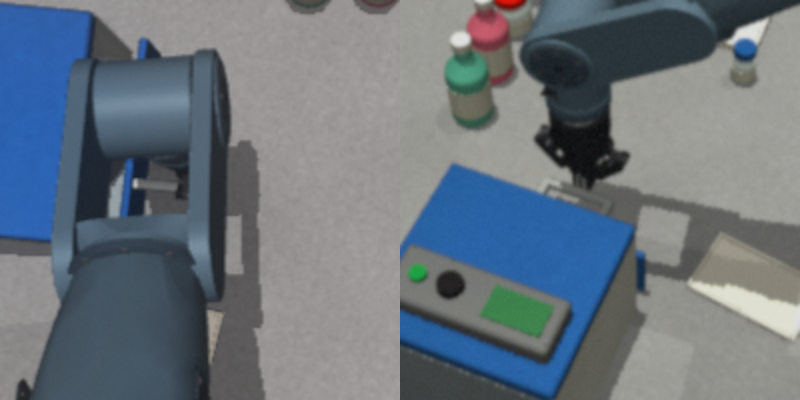

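>>> drive_tool:
  increments:
    - [0, 0, -0.012, 0, 0, 0, -1]
    - [0, 0, -0.01, 0, 0, 0, -1]
    - [0, 0, -0.008, 0, 0, 0, -1]
    - [0, 0, -0.005, 0, 0, 0, -1]
    - [0, 0, -0.002, 0, 0, 0, -1]

```text
time_s: 48.05
eef_pos: [0.5421, 0.1979, 0.072]
eef_rot: [-0.478, -0.52, -0.479, 0.522]
wrist_force: [-2.9, -10.3, 0.3]
opening: -0.002
```

>>> drive_tool:
  increments:
    - [0, 0, -0.003, 0, 0, 0, -1]
    - [0, 0, -0.003, 0, 0, 0, -1]
    - [0, 0, 0, 0, 0, 0, -1]

```text
time_s: 48.42
eef_pos: [0.5421, 0.1981, 0.072]
eef_rot: [-0.48, -0.517, -0.477, 0.525]
wrist_force: [-6.6, -30.1, 6.7]
opening: -0.001
```

>>> drive_tool:
  increments:
    - [0, 0, 0.01, 0, 0, 0, -1]
    - [0, 0, 0.03, 0, 0, 0, -1]
    - [0, 0, 0.05, 0, 0, 0, -1]
    - [-0.05, 0, 0.04, 0, 0, 0, -1]
    - [-0.05, -0.06, 0, 0, 0, 0, -1]
    - [-0.05, -0.06, 0, 0, 0, 0, -1]
    - [0, 0, 0, 0, 0, 0, -1]

```text
time_s: 49.3
eef_pos: [0.4373, 0.0847, 0.2057]
eef_rot: [0.481, 0.523, 0.476, -0.518]
wrist_force: [-0.1, -0.4, 0.1]
opening: -0.001
```

```bash
python3 - <<'E'
from h import *
state()
for n in('top','side'): c=snap(n,n+'28.png')
c=load('top28'); W=cloud(c); img=c['img'].astype(int); v,u=np.mgrid[:480,:640]; Z=W[...,2]
m=(Z>.08)&(Z<.1)&(img[...,2]>img[...,0]+40)&(u>170)&(u<230)&(v>140)&(v<280)
print('panel',cv2.minAreaRect(W[m][:,:2].astype(np.float32)))
E
```

```text
t 49.3 pos [0.4373 0.0847 0.2057] x [ 0.009  0.    -1.   ] y [ 0.996 -0.084  0.009] z [-0.084 -0.996 -0.001] F [-0.1 -0.4  0.1] op -0.001 q [-0.08 -0.09  1.96  0.    1.26  0.01]
panel ((0.5515323877334595, 0.27347123622894287), (0.011105693876743317, 0.21512292325496674), 85.14784240722656)
```

View pics/top28.png

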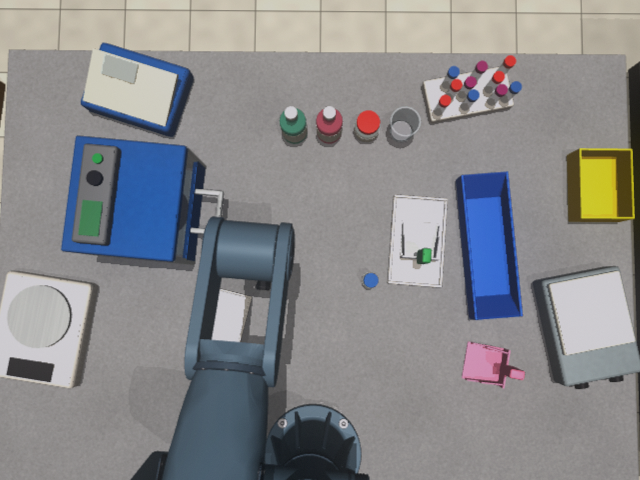

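View pics/side28.png

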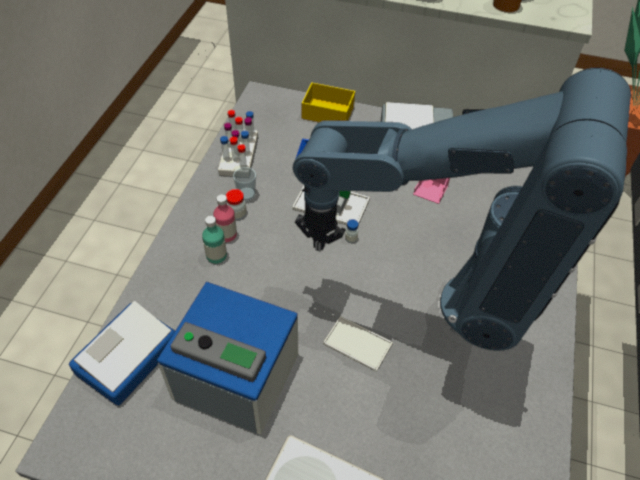

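```bash
python3 -c "
from h import *
print(hand_in())"
```

```text
the job is handed in; nothing more can be done
None
```

The job is done and handed in at about 49 s of the 210 s allowed. No verdict was reported.

I pulled the drawer fully out and swung the clamp arm up. I took the steel scoop (not the pink look-alike) and moved all four terracotta balls from the trough into the jar in one scoopful. After setting the scoop back in its tray, I placed the lid, brought the clamp down and pushed the drawer home.

What the last checks showed:
- **Balls:** after the pour, both cameras showed four balls in the jar and the trough empty. No ball came near the fingers.
- **Lid:** it sits about 2 mm from the jar's axis and level (slope under 0.004 rad). Its disc top is at 102 mm, against 101 mm expected when seated. After the clamp came down, the arm hid part of the disc. I could then confirm only its height, and the partial circle fit was no use for centring.
- **Clamp:** fully down, with an arm slope of about 0.001 rad.
- **Drawer:** the front panel travelled 170 mm and stopped firmly at the end. With it closed, the lid and clamp cannot be seen, so I did not check them again after the push.
- **Scoop, bystanders, arm:** the scoop is upright and near the centre of its tray. The bottles, sample jar, beaker and vial look undisturbed. The arm is clear of everything.

On first viewing, the clamp arm appeared to stand slightly up (about 0.06 rad). I therefore pressed it down to its stop with the closed fingers, at about 36 N.

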